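Lock a set of strips in the indexed press

ROBOT

A 6-joint arm with a two-finger parallel gripper is mounted at the origin on a cart in front of the work surface, level with it; the furniture and walls round the work are solid. World frame = base frame: x ahead of the robot, y to its left, z up, the work surface at z = 0. Lengths are in m, angles in degrees, forces in N, time in s.
With the tool pointing down it reaches from about 0.3 to 0.75 m from the base axis. Payload 8.5 kg.
Tool frame: the origin (TCP) lies on the mounting face of the last link; the fingertips stand 173 mm ahead of it and the grasp point (between the pads) lies 155 mm ahead of it (env.tips_ahead is the distance from the TCP to the fingertips, in m); z points along the fingers, x is the direction in which the jaws open and shut, and the axes are right-handed (so a half turn about z gives the same grasp; the last joint's range is limited). The gripper opens to 85 mm and grips with 20 to 120 N. Pads are 22 mm wide; open, the fingers measure 114 mm over their backs; the gripper's body (76 mm by 85 mm) begins 54 mm behind the grasp point. The pads swing forward as they close: fully open they stand 13 mm farther back than shut.
Start: joints at [59.456, 21.807, 74.336, -0, 83.858, -12.336], TCP at [0.172, 0.522, 0.405] pointing down, gripper open.
Joint ranges: [-178.18, 178.18], [-50.72, 133.34], [12.68, 142.11], [-81.47, 261.47], [9.98, 163.14], [-165.26, 165.26]. Speed limits (degrees/s): [136.94, 136.94, 180, 180, 180, 180].

INTERFACE

Orientations are given as a 3x3 rotation matrix whose columns are the frame's x, y, z axes.
In Python, from rig import env gives the robot as it stands. The module is installed in compiled form; this text tells all that it offers.
- The arm moves only by the tool step_arm, never from a script. Its argument "increments" is a list of rows, each an object of numbers: "x", "y", "z": the shift along the tool's x, y, z in cm; "wx", "wy", "wz": the turn, a rotation vector about the tool's x, y, z in rad; "gripper": the finger opening in cm, from 0 to 8.54. A call has 1 to 20 rows; each row shifts and turns the commanded pose from where the row before left it, along the tool's axes as they then stand; what a row does not reach is not made up. A row lasts 1/10 s, in which the tool goes at most 50 mm and 8.59 degrees, less where a joint would pass 70% of its speed; a pose out of reach is approached as far as the arm can. A call with a gripper value outside its range is refused whole. The fingers move at their own pace and stop on an object; "newtons" is the grip in N (left out, the last holds). Time passes only in rows, so rows that do not move let the fingers close. It gives the time, the measured TCP pose, the force and the opening at its end, in the units of the state.
- env.observe(): the state, without advancing time (a new reading comes with each control period).
- env.get_image(name): name is "scene" or "top" or "wrist"; returns a dict with "color" (420x560x3 uint8, blue, green, red), "camera_matrix" (3x3 intrinsics, pixels), "distortion" ([k1, k2, p1, p2, k3] as OpenCV has them; the pictures are not rectified), "rvec" (rotation vector, rad) and "tvec" (3), from world to camera coordinates, as OpenCV has them. Camera axes: x right, y down, z forward; pixel columns grow to the right and rows downward; lengths in m; the calibration is good to about 2 mm. A picture is of the moment at which its call begins. There is no depth.
- env.close_job(): hands the job in, once; it reports no verdict.
The state is a dict: "time_s": time; "q": joint angles; "qvel": joint speeds; "joint_efforts": joint torques, N m; "position": TCP position; "tool_rot": TCP orientation; "ft_force": force on the tool from outside, world axes, zero at the start; "wrist_torque": the same for the moment, N m; "grip_width": finger opening in m.
Only numpy, scipy, OpenCV 4.12 (cv2) and the standard library are available. Lean on these libraries where they do the work, as an engineer would, in place of code of your own. Each camera call takes 0.05 s, during which the arm holds its last target. There are 200 camera calls.

TASK

Dry-clamp all the pale sawn oak strips (there are three or four) in the strip press on the bench. Pull its locking bolt out to free the jaw, draw the jaw well back, lay every strip flat across the bed between fence and jaw, push the jaw up until they are firmly squeezed side by side against the fence, and then slide the bolt fully home into the jaw's rack again. Leave the dark offcut and the dark block where they are.

Things in the scene. Friction and masses are not known exactly. Their poses are not given: they have to be found in the camera images.
- press: a low strip press fixed to the worktop; plywood base 285 x 172 mm, bed 12 mm above the worktop. Origin at worktop level below the middle of the fence's face; x from jaw to fence, y to the bolt's side, z up. Bed from x = 0 to -240 mm; low guides (8 and 12 mm high) leave a channel y = -56 to +56 mm, in which strips lie crosswise (length along y), centres 19 mm above the worktop
- fence: the press's fixed fence, a grey bar 26 mm thick, 112 mm wide, top 34 mm above the worktop; same origin and axes as the press (clamping face at x = 0)
- jaw: the sliding jaw's body, a grey bar 34 mm thick (x), 106 mm wide (y), top 34 mm above the worktop; origin at worktop level below the middle of its clamping face, axes as the press; the bar lies at -x of the face
- jaw_slide (a joint): opening from fence face to jaw face, 0 (shut, at the start) to 0.200 m; grows as the jaw is drawn along press -x, towards the robot. Friction about 4 N, stays where left (10 to 20 N on the handle clamps well); locked while the bolt is home. Its steel rack beside the bed has a notch per strip width: the bolt goes home only at openings 0, 22, 44, 66, 88 mm, each within 3 mm
- jaw_handle (a point): centre of the jaw's handle, a dark wooden upright grip 18 mm thick (press x), 60 mm wide (press y), from 34 to 64 mm above the worktop; this point is 50 mm above the worktop, 17 mm behind the jaw face
- bolt (a joint): the locking bolt, m: 0 fully home (locked, as at the start), 0.020 fully pulled out along the press's +y; the jaw is free from about 0.012. Friction about 2 N, stays where left
- bolt_grip (a point): centre of the bolt's grip, a dark wooden upright block 36 mm (press x) by 18 mm (press y), from 32 to 64 mm above the worktop; this point is 50 mm above the worktop
- strip1_mid (a point): a loose pale sawn oak strip, 100 mm long, 22 mm wide, 14 mm high, 19 g; point at its centre, 7 mm above its underside; x along its 22 mm width, y along its 100 mm length, z up. Three or four such strips are there at a start; None if this one is absent
- strip2_mid (a point): a loose pale sawn oak strip, 100 mm long, 22 mm wide, 14 mm high, 19 g; point at its centre, 7 mm above its underside; x along its 22 mm width, y along its 100 mm length, z up. Three or four such strips are there at a start; None if this one is absent
- strip3_mid (a point): a loose pale sawn oak strip, 100 mm long, 22 mm wide, 14 mm high, 19 g; point at its centre, 7 mm above its underside; x along its 22 mm width, y along its 100 mm length, z up. Three or four such strips are there at a start; None if this one is absent
- strip4_mid (a point): a loose pale sawn oak strip, 100 mm long, 22 mm wide, 14 mm high, 19 g; point at its centre, 7 mm above its underside; x along its 22 mm width, y along its 100 mm length, z up. Three or four such strips are there at a start; None if this one is absent
- dark_offcut_mid (a point): a loose dark brown offcut, 85 mm long, 30 mm wide, 12 mm high, among the strips; not for the press; point at its centre
- block_mid (a point): a loose dark brown block, 80 x 50 x 22 mm, a bystander; point at its centre
There are look-alikes about, which are no part of the job. Leave any red look-alike of the part that bears strip3_mid alone.

How it is judged:
By the outcome, as a careful person would: the job done as asked, in the order asked, and still so for the second after the job is handed in, with the robot touching nothing.
Of strip1, strip2, strip3, strip4 only 3 to 4 are there at a start; the rules pass over those that are not, and their reading is None.
At some moment in a run one of strip1, strip2, strip3, strip4 may be knocked a few centimetres aside while the robot is not near it.
Once in a run the grip may slacken for a moment while it holds something.
It also fails if it takes over 210 s, if anything falls off the work surface, if the arm or the gripper's body presses on something with over 40 N, if the wrist force passes 120 N, or if a joint passes its speed limit or range.

## Working session

There is one attempt and no reset: what is moved stays moved. The work goes in short steps, Python scripts to look and compute and a tool call to move; the robot and the scene stay as the last step left them, time stands still between calls to the robot, and variables do not carry over. Pictures are saved under pics/ and viewed, about 12 in all and at most 16, crops included, and the job is handed in when it is done.

Besides the shell and the picture viewer there is one more tool, called after "Emit:" in YAML: its name, and indented under it one key for each argument. step_arm: Moves the arm, as the interface text tells. Its arguments: {"type":"object","properties":{"increments":{"type":"array"},"newtons":{"type":"number"}},"required":["increments"]}

```bash
ls; mkdir -p pics; cat > h.py <<'E'
import numpy as np, cv2
from rig import env
def snap(n,fn=None):
    im=env.get_image(n)
    if fn: cv2.imwrite('pics/'+fn,im['color'])
    return im
def ray(im,px,z):
    K=np.array(im['camera_matrix']);d=np.array(im['distortion'])
    R=cv2.Rodrigues(np.array(im['rvec'],float))[0];t=np.array(im['tvec'],float).ravel()
    p=cv2.undistortPoints(np.array(px,float).reshape(-1,1,2),K,d).reshape(-1,2)
    r=np.c_[p,np.ones(len(p))]@R; c=-R.T@t
    return c+r*((z-c[2])/r[:,2])[:,None]
def proj(im,P):
    return cv2.projectPoints(np.array(P,float).reshape(-1,1,3),np.array(im['rvec'],float),np.array(im['tvec'],float),np.array(im['camera_matrix']),np.array(im['distortion']))[0].reshape(-1,2)
E
python3 - <<'E'
from h import *
for n in('top','scene'): im=snap(n,n+'0.png'); R=cv2.Rodrigues(np.array(im['rvec'],float))[0]; print(n,-R.T@np.array(im['tvec']).ravel())
s=env.observe()
print({k:np.round(v,3).tolist() for k,v in s.items()})
E
```

```text
pics
top [ 0.4267758  -0.05218439  0.97428807]
scene [-0.10419702 -0.58229683  0.47393907]
{'time_s': 0.1, 'q': [59.454, 21.837, 74.381, 0.0, 83.86, -12.337], 'qvel': [-0.036, -0.113, -0.06, 0.06, 0.177, -0.039], 'joint_efforts': [0.004, -44.922, -23.166, -0.0, 0.004, -0.0], 'position': [0.172, 0.522, 0.404], 'tool_rot': [[0.312, 0.95, -0.001], [0.95, -0.312, -0.001], [-0.001, -0.0, -1.0]], 'ft_force': [-0.352, -0.314, 0.315], 'wrist_torque': [-0.007, -0.003, 0.043], 'grip_width': 0.085}
```

View pics/top0.png

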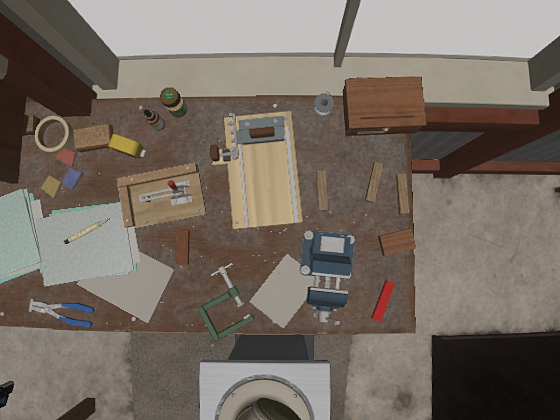

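View pics/scene0.png

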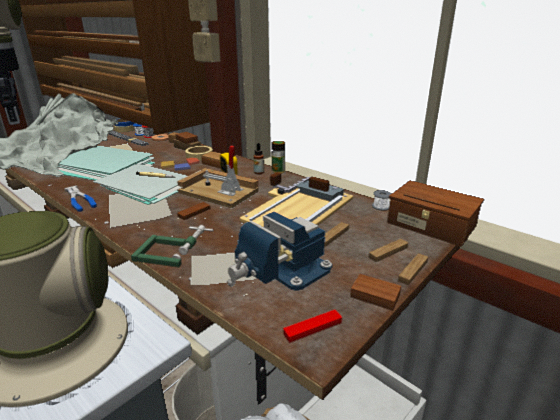

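Top view: press at about (262,170), bolt grip (214,152), handle (262,131). Pale strips are at (322,190), (374,182) and (403,194), the offcut at (182,247), the block at (397,242) and the red look-alike at (383,299). The vice at (328,270) is an obstacle.

```bash
python3 - <<'E'
from h import *
im=snap('top'); c=im['color']
cv2.imwrite('pics/crop1.png',cv2.resize(c[90:260,190:420],None,fx=3.4,fy=3.4,interpolation=cv2.INTER_CUBIC))
hsv=cv2.cvtColor(c,cv2.COLOR_BGR2HSV)
for p in[(322,190),(374,182),(403,194),(397,242),(182,247),(383,299),(262,190),(345,210)]: print(p,hsv[p[1],p[0]],ray(im,p,.014)[0].round(3))
m=cv2.inRange(hsv,(12,80,90),(22,190,200))
n,l,s,ce=cv2.connectedComponentsWithStats(m)
for i in range(1,n):
    if s[i,4]>60:
        pts=np.argwhere(l==i)[:,::-1]
        w=ray(im,pts,.014)[:,:2]; r=cv2.minAreaRect((w*1000).astype(np.float32)); print(s[i],np.round(r[0],1),np.round(r[1],1),round(r[2],1))
E
```

```text
(322, 190) [ 17  82 137] [ 0.57  -0.143  0.014]
(374, 182) [ 16  83 136] [ 0.59  -0.272  0.014]
(403, 194) [ 16  81 136] [ 0.561 -0.343  0.014]
(397, 242) [ 12 119 120] [ 0.442 -0.325  0.014]
(182, 247) [ 11 133 107] [0.43  0.2   0.014]
(383, 299) [  1 188 161] [ 0.305 -0.289  0.014]
(262, 190) [ 19  78 183] [0.57  0.004 0.014]
(345, 210) [ 11  54 100] [ 0.521 -0.199  0.014]
[ 346   78   80   50 2033] [ 798.2 -308. ] [130.2 197.8] 2.2
[128  88  49  16 180] [817.2 290. ] [126.8  40.5] 88.8
[ 98  98  29  21 188] [796.1 400.7] [42.9 82.6] 26.0
[215  98  38   5  79] [801.5  78.7] [94.4 10.7] 89.4
[279 111  24 112 459] [632.7 -75.5] [284.3  29.2] 10.2
[246 112  35   7  75] [762.4   3.3] [ 9.6 86.7] 5.9
[ 27 115   6  17  83] [753.2 624.1] [44.4 14.6] 5.6
[224 117   9  17  63] [736.4  91.4] [42.8 19.3] 6.6
[ 73 118  38  32 805] [723.1 447.6] [81.8 99.2] 6.9
[169 128  17  10  70] [717.7 221.1] [41.2 23.5] 89.2
[225 132  10  20  68] [693.   87.9] [50.9 21.6] 4.9
[  58  136  148   91 4599] [581.  345.3] [217.2 369.8] 11.3
[ 190  144  108  138 2677] [502.2  19.6] [235.8 327.2] 62.9
[266 148   8
[... 733 characters left out ...]
0
[  0 276  51  33 539] [308.8 610.7] [ 67.4 141.3] 16.6
[168 281  34  24 247] [326.  193.3] [53.9 75.7] 16.4
[ 44 283  45  21 303] [313.2 494.8] [ 48.8 117.8] 0.2
[404 282  10  29  91] [ 311.8 -351.2] [22.2 67.4] 89.1
[114 297  87  35 598] [261.7 264.9] [ 76.4 215.6] 14.4
[ 96 301  28  17 201] [277.1 380. ] [38.8 69.3] 4.2
[225 305  24  15 126] [273.7  64.2] [32.3 56.3] 4.2
[ 60 309  35  12 134] [261.6 465.1] [90.6 21.7] 84.1
[293 309  13  17  67] [263.3 -86.8] [24.4 34.8] 53.0
[402 313  13  20  71] [ 244.  -355.1] [27.2 48.6] 70.6
[218 315  16  14  75] [247.3  95.1] [36.7 28.5] 66.9
[332 324  64  10 202] [ 235. -241.] [152.3  21.7] 89.5
[162 326  48   7  85] [231.9 188.5] [ 14.5 115.3] 1.1
```

View pics/crop1.png

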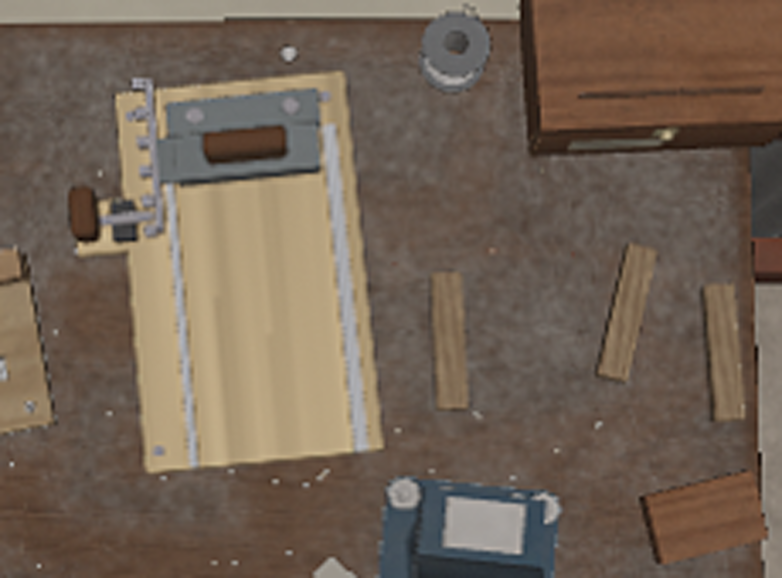

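Three strips are visible, at about (570,-142), (592,-273) and (563,-347) mm. The press is turned about 5°. I'll go over it to get a wrist view.

Emit:
step_arm:
  increments:
    - {"wz": 0.145}
    - {"wz": 0.145}
    - {"wz": 0.145}
    - {"wz": 0.145}
    - {"wz": 0.145}
    - {"wz": 0.145}
    - {"wz": 0.145}
    - {"wz": 0.145}
    - {"x": 2, "y": 3}
    - {"x": 2, "y": 3}
    - {"x": 2, "y": 3}
    - {"x": 2, "y": 3}
    - {"x": 2, "y": 3}
    - {"x": 2, "y": 3}
    - {"x": 2, "y": 3}
    - {"x": 2, "y": 3}
    - {"x": 2, "y": 3}
    - {"x": 2, "y": 3}

```text
invalid input at $.increments[0]: expected keys x, y, z, wx, wy, wz, gripper
```

Emit:
step_arm:
  increments:
    - {"x": 1.5, "y": 3}
    - {"x": 1.5, "y": 3}
    - {"x": 1.5, "y": 3}
    - {"x": 1.5, "y": 3}
    - {"x": 1.5, "y": 3}
    - {"x": 1.5, "y": 3}
    - {"x": 1.5, "y": 3}
    - {}
    - {}

```text
invalid input at $.increments[0]: expected keys x, y, z, wx, wy, wz, gripper
```

```bash
python3 - <<'E'
from h import *
im=snap('wrist','w1.png'); s=env.observe(); print(s['time_s'],s['position'],s['tool_rot'],s['q'])
R=cv2.Rodrigues(np.array(im['rvec'],float))[0]; print(-R.T@np.array(im['tvec']).ravel(),R)
E
```

```text
0.2 [0.17184271 0.52242972 0.40435858] [[ 3.12453683e-01  9.49932890e-01 -4.47996919e-04]
 [ 9.49932632e-01 -3.12453941e-01 -7.27874281e-04]
 [-8.31410122e-04 -1.98139893e-04 -9.99999635e-01]] [ 5.94559701e+01  2.18268969e+01  7.43652585e+01  9.17786035e-04
  8.38568065e+01 -1.23369541e+01]
[0.09964421 0.54590642 0.3731301 ] [[ 3.13302127e-01  9.49653321e-01 -5.89705616e-04]
 [ 9.08400282e-01 -2.99511099e-01  2.91722521e-01]
 [ 2.76858637e-01 -9.19329749e-02 -9.56502809e-01]]
```

View pics/w1.png

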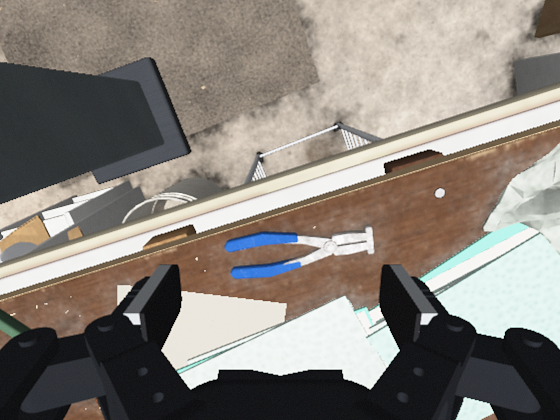

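The start-pose wrist view shows only pliers, paper and the fingers at the bottom, with image right = tool x. The moves were refused because every row needs all its keys, so I'm resending them.

Emit:
step_arm:
  increments:
    - {"x": 0, "y": 0, "z": 0, "wx": 0, "wy": 0, "wz": 0.145, "gripper": 8.5}
    - {"x": 0, "y": 0, "z": 0, "wx": 0, "wy": 0, "wz": 0.145, "gripper": 8.5}
    - {"x": 0, "y": 0, "z": 0, "wx": 0, "wy": 0, "wz": 0.145, "gripper": 8.5}
    - {"x": 0, "y": 0, "z": 0, "wx": 0, "wy": 0, "wz": 0.145, "gripper": 8.5}
    - {"x": 0, "y": 0, "z": 0, "wx": 0, "wy": 0, "wz": 0.145, "gripper": 8.5}
    - {"x": 0, "y": 0, "z": 0, "wx": 0, "wy": 0, "wz": 0.145, "gripper": 8.5}
    - {"x": 0, "y": 0, "z": 0, "wx": 0, "wy": 0, "wz": 0.145, "gripper": 8.5}
    - {"x": 0, "y": 0, "z": 0, "wx": 0, "wy": 0, "wz": 0.145, "gripper": 8.5}
    - {"x": 3, "y": 3, "z": 0, "wx": 0, "wy": 0, "wz": 0, "gripper": 8.5}
    - {"x": 3, "y": 3, "z": 0, "wx": 0, "wy": 0, "wz": 0, "gripper": 8.5}
    - {"x": 3, "y": 3, "z": 0, "wx": 0, "wy": 0, "wz": 0, "gripper": 8.5}
    - {"x": 3, "y": 3, "z": 0, "wx": 0, "wy": 0, "wz": 0, "gripper": 8.5}
    - {"x": 3, "y": 3, "z": 0, "wx": 0, "wy": 0, "wz": 0, "gripper": 8.5}
    - {"x": 3, "y": 3, "z": 0, "wx": 0, "wy": 0, "wz": 0, "gripper": 8.5}
    - {"x": 3, "y": 3, "z": 0, "wx": 0, "wy": 0, "wz": 0, "gripper": 8.5}
    - {"x": 3, "y": 3, "z": 0, "wx": 0, "wy": 0, "wz": 0, "gripper": 8.5}
    - {"x": 3, "y": 3, "z": 0, "wx": 0, "wy": 0, "wz": 0, "gripper": 8.5}
    - {"x": 3, "y": 3, "z": 0, "wx": 0, "wy": 0, "wz": 0, "gripper": 8.5}
    - {"x": 3, "y": 3, "z": 0, "wx": 0, "wy": 0, "wz": 0, "gripper": 8.5}
    - {"x": 3, "y": 3, "z": 0, "wx": 0, "wy": 0, "wz": 0, "gripper": 8.5}

```text
time_s: 2.2
position: [0.5649, 0.1961, 0.4045]
tool_rot: [[0.996, 0.093, -0.0], [0.093, -0.996, 0.0], [-0.0, -0.0, -1.0]]
ft_force: [0.7, 0.3, 0.6]
grip_width: 0.0849
```

Emit:
step_arm:
  increments:
    - {"x": 2, "y": 3, "z": 0, "wx": 0, "wy": 0, "wz": 0, "gripper": 8.5}
    - {"x": 2, "y": 3, "z": 0, "wx": 0, "wy": 0, "wz": 0, "gripper": 8.5}
    - {"x": 2, "y": 3, "z": 0, "wx": 0, "wy": 0, "wz": 0, "gripper": 8.5}
    - {"x": 1, "y": 3, "z": 0, "wx": 0, "wy": 0, "wz": 0, "gripper": 8.5}
    - {"x": 0, "y": 0, "z": 0, "wx": 0, "wy": 0, "wz": 0, "gripper": 8.5}
    - {"x": 0, "y": 0, "z": 0, "wx": 0, "wy": 0, "wz": 0, "gripper": 8.5}

```text
time_s: 2.8
position: [0.6447, 0.0841, 0.4042]
tool_rot: [[0.996, 0.092, -0.001], [0.092, -0.996, 0.0], [-0.001, -0.0, -1.0]]
ft_force: [1.0, -0.5, -0.6]
grip_width: 0.085
```

```bash
python3 - <<'E'
from h import *
im=snap('wrist','w2.png'); s=env.observe(); print(s['time_s'],s['position'],s['tool_rot'],s['q'])
E
```

```text
2.85 [0.64436131 0.08487354 0.40452078] [[ 9.95663546e-01  9.30251611e-02 -6.49289660e-04]
 [ 9.30253878e-02 -9.95663683e-01  3.28055330e-04]
 [-6.15956734e-04 -3.87033155e-04 -9.99999735e-01]] [-2.91432319e+00  3.22293558e+01  5.66018341e+01  1.68841983e-02
  9.12069191e+01 -8.25164689e+00]
```

View pics/w2.png

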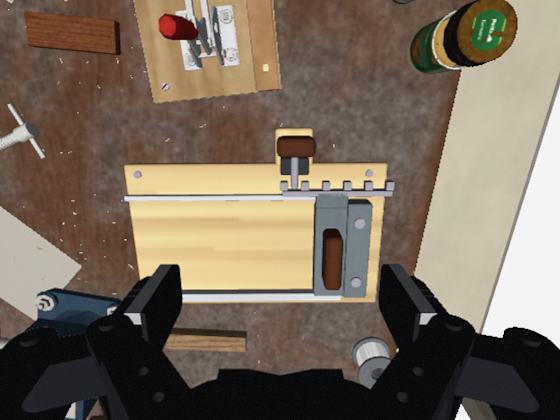

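Wrist view: the bed runs from (125,165) to (386,164). The jaw/fence seam is at column ~347, the handle at (333,260), and the bolt grip at (296,148) with its keeper at (294,166). Now I'll measure them.

```bash
cat > seg.py <<'E'
from h import *
E
python3 - <<'E'
from h import *
im=snap('wrist'); c=im['color']; hsv=cv2.cvtColor(c,cv2.COLOR_BGR2HSV)
big=cv2.resize(c[115:315,270:400],None,fx=3,fy=3,interpolation=cv2.INTER_CUBIC); cv2.imwrite('pics/w2c.png',big)
# base edges (z=.012)
P=ray(im,[(125,165),(386,164),(375,302),(138,303)],.012)[:,:2]; print(P.round(4))
# dark wood comps
m=cv2.inRange(hsv,(0,60,20),(14,255,110)); 
for name,(x0,y0,x1,y1) in dict(handle=(318,215,350,300),grip=(270,130,322,162)).items():
    mm=np.zeros_like(m); mm[y0:y1,x0:x1]=m[y0:y1,x0:x1]
    n,l,s,ce=cv2.connectedComponentsWithStats(mm); i=1+np.argmax(s[1:,4]); print(name,s[i],ce[i])
    pts=np.argwhere(l==i)[:,::-1]
    for z in(.05,.064): r=cv2.minAreaRect((ray(im,pts,z)[:,:2]*1000).astype(np.float32)); print(z,np.round(r[0],1),np.round(r[1],1),r[2])
print(im['camera_matrix'][0][0])
R=cv2.Rodrigues(np.array(im['rvec'],float))[0]; print(-R.T@np.array(im['tvec']).ravel())
E
```

```text
[[ 0.4762  0.0788]
 [ 0.7548  0.1057]
 [ 0.7724 -0.0627]
 [ 0.4852 -0.0908]]
handle [ 322  230   21   61 1114] [331.80789946 259.70197487]
0.05 [704.5   5.2] [20.6 69.1] 5.568697452545166
0.064 [701.5  11.9] [19.7 66.1] 5.568692684173584
grip [277 132  45  30 929] [299.94079656 147.76856835]
0.05 [657.5 119.4] [41.7 27.3] 7.301222324371338
0.064 [656.6 121.1] [39.9 26.1] 7.3009538650512695
340.04386060183776
[0.63605572 0.15933544 0.37341523]
```

View pics/w2c.png

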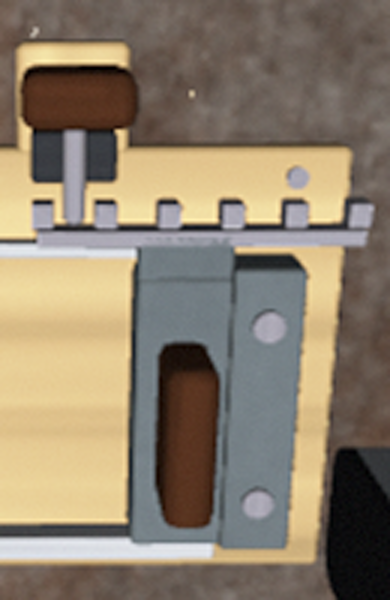

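```bash
python3 - <<'E'
from h import *
im=snap('wrist')
f=lambda L,z:ray(im,[(270+x/3-.33,115+y/3-.33) for x,y in L],z)[:,:2]
a=np.radians(5.5);ex=np.array([np.cos(a),np.sin(a)]);ey=np.array([-ex[1],ex[0]])
def fr(p): return np.c_[p@ex,p@ey]*1000
for n,L,z in[('seam',[(234,258),(222,546)],.034),('fence back',[(303,272),(288,548)],.034),('handle top',[(163,372),(214,372),(210,526),(162,526)],.064),('grip top',[(25,70),(137,70),(130,128),(27,128)],.064),('jaw front edge',[(137,270),(132,542)],.034)]:
    p=f(L,z); print(n,p.round(4).tolist(),'mean',p.mean(0).round(4),'press-rot',fr(p).round(1).tolist())
P=ray(im,[(125,165),(386,164),(375,302),(138,303)],.012)[:,:2]; print(fr(P).round(1).tolist())
E
```

```text
seam [[0.715, 0.0678], [0.7276, -0.0453]] mean [0.7213 0.0112] press-rot [[718.2, -1.1], [719.9, -114.8]]
fence back [[0.7396, 0.065], [0.7526, -0.0438]] mean [0.7461 0.0106] press-rot [[742.5, -6.2], [744.9, -115.7]]
handle top [[0.6907, 0.0353], [0.7073, 0.0368], [0.7142, -0.0198], [0.6978, -0.0213]] mean [0.7025 0.0077] press-rot [[690.9, -31.1], [707.6, -31.1], [709.0, -88.2], [692.5, -88.1]]
grip top [[0.6368, 0.1281], [0.6702, 0.1312], [0.6703, 0.1138], [0.639, 0.1108]] mean [0.6541 0.121 ] press-rot [[646.2, 66.5], [679.7, 66.4], [678.1, 49.0], [646.7, 49.1]]
jaw front edge [[0.682, 0.0603], [0.6934, -0.0468]] mean [0.6877 0.0068] press-rot [[684.7, -5.3], [685.7, -113.0]]
[[481.5, 33.1], [761.5, 33.3], [763.0, -136.1], [474.3, -136.7]]
```

```bash
cat >> h.py <<'E'
A=np.radians(5.5);EX=np.array([np.cos(A),np.sin(A)]);EY=np.array([-EX[1],EX[0]])
O=.7182*EX-.0603*EY
def P2W(x,y): return O+x*EX+y*EY
def to(xy,z,head=None):
    "shift in cm along tool axes and wz to reach TCP world xy, z (grasp z = z-.155), heading of tool x deg"
    s=env.observe();R=np.array(s['tool_rot']);d=np.r_[xy,z]-s['position']
    h=np.degrees(np.arctan2(R[1,0],R[0,0]))
    w=None if head is None else round(-np.radians((head-h+90)%180-90),4)
    print('t',round(s['time_s'],2),'tool',(R.T@d*100).round(2),'world',(d*100).round(2),'head',round(h,2),'wz',w,'tilt',np.degrees(R[:2,2]).round(2),'q6',round(s['q'][5],1),'grip',round(s['grip_width'],4),'F',np.round(s['ft_force'],1))
E
python3 -c "
from h import *
to(P2W(-.0557,.1203),.208,5.5)"
```

```text
t 2.95 tool [ 1.31 -3.66 19.69] world [  0.96   3.77 -19.69] head 5.4 wz -0.0017 tilt [0.   0.01] q6 -8.3 grip 0.085 F [ 0.9  0.3 -0.1]
```

Emit:
step_arm:
  increments:
    - {"x": 0.65, "y": -1.83, "z": 1, "wx": 0, "wy": 0, "wz": 0, "gripper": 7}
    - {"x": 0.66, "y": -1.83, "z": 2, "wx": 0, "wy": 0, "wz": 0, "gripper": 7}
    - {"x": 0, "y": 0, "z": 3, "wx": 0, "wy": 0, "wz": 0, "gripper": 7}
    - {"x": 0, "y": 0, "z": 3, "wx": 0, "wy": 0, "wz": 0, "gripper": 7}
    - {"x": 0, "y": 0, "z": 3, "wx": 0, "wy": 0, "wz": 0, "gripper": 7}
    - {"x": 0, "y": 0, "z": 2, "wx": 0, "wy": 0, "wz": 0, "gripper": 7}
    - {"x": 0, "y": 0, "z": 2, "wx": 0, "wy": 0, "wz": 0, "gripper": 7}
    - {"x": 0, "y": 0, "z": 1.5, "wx": 0, "wy": 0, "wz": 0, "gripper": 7}
    - {"x": 0, "y": 0, "z": 1.5, "wx": 0, "wy": 0, "wz": 0, "gripper": 7}
    - {"x": 0, "y": 0, "z": 0.7, "wx": 0, "wy": 0, "wz": 0, "gripper": 7}
    - {"x": 0, "y": 0, "z": 0, "wx": 0, "wy": 0, "wz": 0, "gripper": 7}
    - {"x": 0, "y": 0, "z": 0, "wx": 0, "wy": 0, "wz": 0, "gripper": 7}

```text
time_s: 4.15
position: [0.6543, 0.1228, 0.2082]
tool_rot: [[0.996, 0.094, 0.001], [0.094, -0.996, 0.0], [0.001, 0.0, -1.0]]
ft_force: [0.0, 0.1, 0.1]
grip_width: 0.07
```

```bash
python3 -c "
from h import *
to(P2W(-.0557,.1203),.208,5.5);snap('scene','s1.png');c=cv2.imread('pics/s1.png');cv2.imwrite('pics/s1c.png',cv2.resize(c[130:260,200:400],None,fx=3,fy=3))"
```

```text
t 4.15 tool [-0.05 -0.05  0.02] world [-0.06  0.04 -0.02] head 5.37 wz -0.0023 tilt [0.04 0.  ] q6 -4.9 grip 0.07 F [0.  0.1 0.1]
```

View pics/s1c.png

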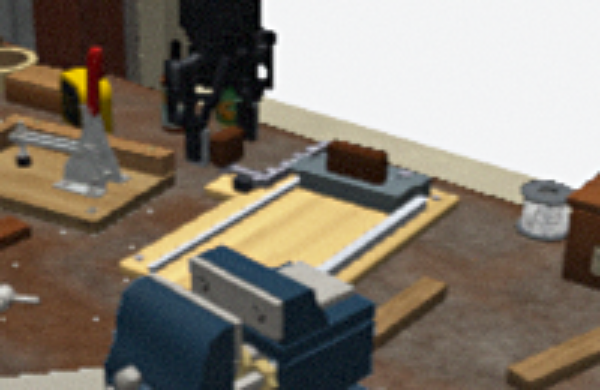

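The crop shows the fingers straddling the bolt grip at (227,145). Close and pull out.

Emit:
step_arm:
  newtons: 35
  increments:
    - {"x": 0, "y": 0, "z": 0, "wx": 0, "wy": 0, "wz": 0, "gripper": 3}
    - {"x": 0, "y": 0, "z": 0, "wx": 0, "wy": 0, "wz": 0, "gripper": 3}
    - {"x": 0, "y": 0, "z": 0, "wx": 0, "wy": 0, "wz": 0, "gripper": 3}
    - {"x": 0, "y": 0, "z": 0, "wx": 0, "wy": 0, "wz": 0, "gripper": 3}
    - {"x": 0, "y": 0, "z": 0, "wx": 0, "wy": 0, "wz": 0, "gripper": 3}
    - {"x": 0, "y": 0, "z": 0, "wx": 0, "wy": 0, "wz": 0, "gripper": 3}

```text
time_s: 4.8
position: [0.6548, 0.1221, 0.2086]
tool_rot: [[0.996, 0.093, 0.003], [0.093, -0.996, 0.0], [0.003, -0.0, -1.0]]
ft_force: [5.4, 1.3, 2.2]
grip_width: 0.0354
```

Emit:
step_arm:
  increments:
    - {"x": 0, "y": -0.4, "z": 0, "wx": 0, "wy": 0, "wz": 0, "gripper": 3}
    - {"x": 0, "y": -0.4, "z": 0, "wx": 0, "wy": 0, "wz": 0, "gripper": 3}
    - {"x": 0, "y": -0.4, "z": 0, "wx": 0, "wy": 0, "wz": 0, "gripper": 3}
    - {"x": 0, "y": -0.4, "z": 0, "wx": 0, "wy": 0, "wz": 0, "gripper": 3}
    - {"x": 0, "y": -0.4, "z": 0, "wx": 0, "wy": 0, "wz": 0, "gripper": 3}
    - {"x": 0, "y": -0.1, "z": 0, "wx": 0, "wy": 0, "wz": 0, "gripper": 3}
    - {"x": 0, "y": 0, "z": 0, "wx": 0, "wy": 0, "wz": 0, "gripper": 3}

```text
time_s: 5.5
position: [0.6529, 0.1424, 0.2085]
tool_rot: [[0.996, 0.092, 0.003], [0.092, -0.996, -0.001], [0.003, 0.001, -1.0]]
ft_force: [5.6, -3.6, 3.3]
grip_width: 0.0353
```

Emit:
step_arm:
  increments:
    - {"x": 0, "y": 0, "z": 0, "wx": 0, "wy": 0, "wz": 0, "gripper": 7}
    - {"x": 0, "y": 0, "z": 0, "wx": 0, "wy": 0, "wz": 0, "gripper": 7}
    - {"x": 0, "y": 0, "z": 0, "wx": 0, "wy": 0, "wz": 0, "gripper": 7}
    - {"x": 0, "y": 0, "z": -2, "wx": 0, "wy": 0, "wz": 0, "gripper": 7}
    - {"x": 0, "y": 0, "z": -3, "wx": 0, "wy": 0, "wz": 0, "gripper": 7}
    - {"x": 0, "y": 0, "z": -1, "wx": 0, "wy": 0, "wz": 0, "gripper": 7}
    - {"x": 1, "y": 3, "z": 0, "wx": 0, "wy": 0, "wz": 0, "gripper": 7}
    - {"x": 1, "y": 4, "z": 0, "wx": 0, "wy": 0, "wz": 0, "gripper": 7}
    - {"x": 1, "y": 4, "z": 0, "wx": 0, "wy": 0, "wz": 0, "gripper": 7}
    - {"x": 0.7, "y": 3, "z": 0, "wx": 0, "wy": 0, "wz": 0, "gripper": 7}
    - {"x": 0, "y": 0, "z": 0, "wx": 0, "wy": 0, "wz": 0, "gripper": 7}
    - {"x": 0, "y": 0, "z": 0, "wx": 0, "wy": 0, "wz": 0, "gripper": 7}

```text
time_s: 6.7
position: [0.702, 0.0068, 0.2668]
tool_rot: [[0.996, 0.092, -0.001], [0.092, -0.996, 0.001], [-0.001, -0.001, -1.0]]
ft_force: [0.0, 0.6, -0.6]
grip_width: 0.0704
```

```bash
python3 -c "
from h import *
to(P2W(-.017,0),.211,5.5)"
```

```text
t 6.7 tool [ 0.19 -0.02  5.58] world [ 0.18  0.04 -5.58] head 5.27 wz -0.004 tilt [-0.09  0.03] q6 -14.4 grip 0.0704 F [ 0.   0.6 -0.6]
```

Emit:
step_arm:
  newtons: 40
  increments:
    - {"x": 0.1, "y": 0, "z": 2, "wx": 0, "wy": 0, "wz": 0, "gripper": 7}
    - {"x": 0.1, "y": 0, "z": 2, "wx": 0, "wy": 0, "wz": 0, "gripper": 7}
    - {"x": 0, "y": 0, "z": 1.5, "wx": 0, "wy": 0, "wz": 0, "gripper": 6}
    - {"x": 0, "y": 0, "z": 0, "wx": 0, "wy": 0, "wz": 0, "gripper": 4}
    - {"x": 0, "y": 0, "z": 0, "wx": 0, "wy": 0, "wz": 0, "gripper": 1}
    - {"x": 0, "y": 0, "z": 0, "wx": 0, "wy": 0, "wz": 0, "gripper": 1}
    - {"x": 0, "y": 0, "z": 0, "wx": 0, "wy": 0, "wz": 0, "gripper": 1}
    - {"x": 0, "y": 0, "z": 0, "wx": 0, "wy": 0, "wz": 0, "gripper": 1}
    - {"x": 0, "y": 0, "z": 0, "wx": 0, "wy": 0, "wz": 0, "gripper": 1}

```text
time_s: 7.6
position: [0.7043, 0.0075, 0.2141]
tool_rot: [[0.996, 0.093, 0.003], [0.093, -0.996, 0.0], [0.003, 0.0, -1.0]]
ft_force: [1.0, 3.2, 6.4]
grip_width: 0.0172
```

Emit:
step_arm:
  increments:
    - {"x": -0.5, "y": 0, "z": 0, "wx": 0, "wy": 0, "wz": 0, "gripper": 1}
    - {"x": -1, "y": 0, "z": 0, "wx": 0, "wy": 0, "wz": 0, "gripper": 1}
    - {"x": -1.5, "y": 0, "z": 0, "wx": 0, "wy": 0, "wz": 0, "gripper": 1}
    - {"x": -1.5, "y": 0, "z": 0, "wx": 0, "wy": 0, "wz": 0, "gripper": 1}
    - {"x": -1.5, "y": 0, "z": 0, "wx": 0, "wy": 0, "wz": 0, "gripper": 1}
    - {"x": -1.5, "y": 0, "z": 0, "wx": 0, "wy": 0, "wz": 0, "gripper": 1}
    - {"x": -1.5, "y": 0, "z": 0, "wx": 0, "wy": 0, "wz": 0, "gripper": 1}
    - {"x": -1.5, "y": 0, "z": 0, "wx": 0, "wy": 0, "wz": 0, "gripper": 1}
    - {"x": -1.5, "y": 0, "z": 0, "wx": 0, "wy": 0, "wz": 0, "gripper": 1}
    - {"x": -1.5, "y": 0, "z": 0, "wx": 0, "wy": 0, "wz": 0, "gripper": 1}
    - {"x": -1.5, "y": 0, "z": 0, "wx": 0, "wy": 0, "wz": 0, "gripper": 1}
    - {"x": -1.5, "y": 0, "z": 0, "wx": 0, "wy": 0, "wz": 0, "gripper": 1}
    - {"x": -1.5, "y": 0, "z": 0, "wx": 0, "wy": 0, "wz": 0, "gripper": 1}
    - {"x": -1.3, "y": 0, "z": 0, "wx": 0, "wy": 0, "wz": 0, "gripper": 1}
    - {"x": 0, "y": 0, "z": 0, "wx": 0, "wy": 0, "wz": 0, "gripper": 1}
    - {"x": 0, "y": 0, "z": 0, "wx": 0, "wy": 0, "wz": 0, "gripper": 1}

```text
time_s: 9.2
position: [0.5116, -0.0111, 0.2139]
tool_rot: [[0.996, 0.093, 0.001], [0.093, -0.996, -0.001], [0.001, 0.002, -1.0]]
ft_force: [-3.8, -2.8, 11.6]
grip_width: 0.0174
```

Emit:
step_arm:
  increments:
    - {"x": 0, "y": 0, "z": 0, "wx": 0, "wy": 0, "wz": 0, "gripper": 6}
    - {"x": 0, "y": 0, "z": 0, "wx": 0, "wy": 0, "wz": 0, "gripper": 6}
    - {"x": 0, "y": 0, "z": 0, "wx": 0, "wy": 0, "wz": 0, "gripper": 6}
    - {"x": 0, "y": 0, "z": -2, "wx": 0, "wy": 0, "wz": 0, "gripper": 6}
    - {"x": 0, "y": 0, "z": -3, "wx": 0, "wy": 0, "wz": 0, "gripper": 6}
    - {"x": 0, "y": 0, "z": -4, "wx": 0, "wy": 0, "wz": 0, "gripper": 6}
    - {"x": 0, "y": 0, "z": -4, "wx": 0, "wy": 0, "wz": 0, "gripper": 6}
    - {"x": 0, "y": 0, "z": 0, "wx": 0, "wy": 0, "wz": 0, "gripper": 6}

```text
time_s: 10.0
position: [0.5124, -0.0107, 0.3474]
tool_rot: [[0.996, 0.093, 0.009], [0.093, -0.996, -0.002], [0.009, 0.003, -1.0]]
ft_force: [0.2, -0.3, -0.1]
grip_width: 0.0604
```

```bash
cat >> h.py <<'E'
def strips(cam='top',z=.014,region=(300,150,420,260)):
    im=snap(cam); hsv=cv2.cvtColor(im['color'],cv2.COLOR_BGR2HSV)
    m=cv2.inRange(hsv,(14,65,105),(22,150,200)); x0,y0,x1,y1=region; mm=np.zeros_like(m); mm[y0:y1,x0:x1]=m[y0:y1,x0:x1]
    mm=cv2.morphologyEx(mm,cv2.MORPH_OPEN,np.ones((3,3),np.uint8))
    out=[]
    for c in cv2.findContours(mm,0,cv2.CHAIN_APPROX_NONE)[0]:
        if cv2.contourArea(c)<150: continue
        w=ray(im,c.reshape(-1,2),z)[:,:2]*1000
        r=cv2.minAreaRect(w.astype(np.float32)); b=cv2.boxPoints(r); e=[b[1]-b[0],b[2]-b[1]]; e=max(e,key=np.linalg.norm)
        out.append((r[0],np.degrees(np.arctan2(e[1],e[0]))%180)); print(cam,np.round(r[0],1),np.round(r[1],1),'len axis deg',round(out[-1][1],1))
    return im,out
E
python3 -c "
from h import *
im,o=strips(); cv2.imwrite('pics/t2.png',im['color'])
to(P2W(-.017-.193,0),.32,5.5)"
```

```text
top [ 562.3 -343.3] [97.6 21.7] len axis deg 2.7
top [ 571.7 -142.6] [97.6 22.4] len axis deg 1.9
top [ 592.6 -273. ] [21.7 98.4] len axis deg 165.4
t 10.05 tool [-0.05  0.06  2.46] world [-0.04 -0.07 -2.46] head 5.33 wz -0.0029 tilt [ 0.26 -0.07] q6 -19.8 grip 0.0602 F [-0.6  0.3 -0.3]
```

View pics/t2.png

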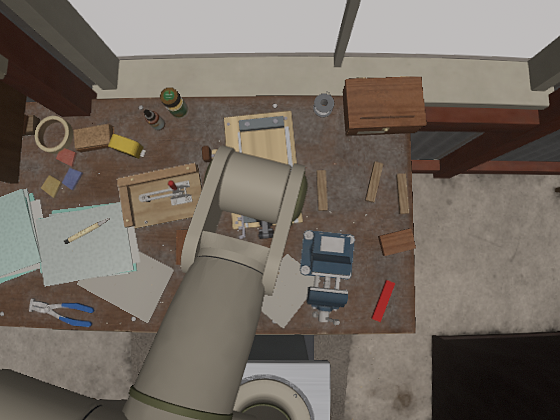

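The picture shows the jaw drawn back, the fence at (262,124), and the three strips untouched. Next is strip A.

Emit:
step_arm:
  increments:
    - {"x": 0, "y": 0, "z": 0, "wx": 0, "wy": 0, "wz": 0.148, "gripper": 6}
    - {"x": 0, "y": 0, "z": 0, "wx": 0, "wy": 0, "wz": 0.148, "gripper": 6}
    - {"x": 0, "y": 0, "z": 0, "wx": 0, "wy": 0, "wz": 0.148, "gripper": 6}
    - {"x": 0, "y": 0, "z": 0, "wx": 0, "wy": 0, "wz": 0.148, "gripper": 6}
    - {"x": 0, "y": 0, "z": 0, "wx": 0, "wy": 0, "wz": 0.148, "gripper": 6}
    - {"x": 0, "y": 0, "z": 0, "wx": 0, "wy": 0, "wz": 0.148, "gripper": 6}
    - {"x": 0, "y": 0, "z": 0, "wx": 0, "wy": 0, "wz": 0.148, "gripper": 6}
    - {"x": 0, "y": 0, "z": 0, "wx": 0, "wy": 0, "wz": 0.148, "gripper": 6}
    - {"x": 0, "y": 0, "z": 0, "wx": 0, "wy": 0, "wz": 0.148, "gripper": 6}
    - {"x": 0, "y": 0, "z": 0, "wx": 0, "wy": 0, "wz": 0.148, "gripper": 6}
    - {"x": 0, "y": 0, "z": 0, "wx": 0, "wy": 0, "wz": 0.148, "gripper": 6}
    - {"x": 3.4, "y": -1.4, "z": 1, "wx": 0, "wy": 0, "wz": 0, "gripper": 6}
    - {"x": 3.4, "y": -1.4, "z": 1, "wx": 0, "wy": 0, "wz": 0, "gripper": 6}
    - {"x": 3.4, "y": -1.4, "z": 1, "wx": 0, "wy": 0, "wz": 0, "gripper": 6}
    - {"x": 3.2, "y": -1.3, "z": 1, "wx": 0, "wy": 0, "wz": 0, "gripper": 6}
    - {"x": 0, "y": 0, "z": 0, "wx": 0, "wy": 0, "wz": 0, "gripper": 6}
    - {"x": 0, "y": 0, "z": 0, "wx": 0, "wy": 0, "wz": 0, "gripper": 6}

```text
time_s: 11.75
position: [0.5715, -0.1429, 0.3009]
tool_rot: [[0.035, -0.999, -0.003], [-0.999, -0.035, 0.002], [-0.002, 0.003, -1.0]]
ft_force: [-0.5, 0.7, 0.9]
grip_width: 0.0601
```

```bash
python3 -c "
from h import *
im,o=strips('wrist',.014,(0,0,560,420)); cv2.imwrite('pics/w3.png',im['color'])
to((.5717,-.1426),.177,-88.1)"
```

```text
wrist [ 561.4 -340.8] [99.3 22.2] len axis deg 2.9
wrist [ 570.1 -140.6] [99.3 22.4] len axis deg 1.1
wrist [ 591.  -270.5] [22.3 99.6] len axis deg 165.8
t 11.8 tool [ 0.06 -0.05 12.47] world [  0.03  -0.05 -12.47] head -87.95 wz 0.0027 tilt [-0.12  0.07] q6 62.5 grip 0.0599 F [-0.2  1.4 -0.3]
```

View pics/w3.png

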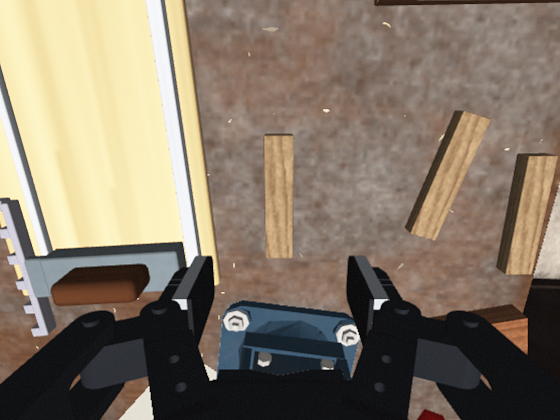

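Strips at (280,195), (447,175) and (528,213). The wrist and top measurements agree within 2 mm. Descend and grip.

Emit:
step_arm:
  newtons: 40
  increments:
    - {"x": 0, "y": 0, "z": 3, "wx": 0, "wy": 0, "wz": 0, "gripper": 5}
    - {"x": 0, "y": 0, "z": 3, "wx": 0, "wy": 0, "wz": 0, "gripper": 5}
    - {"x": 0, "y": 0, "z": 3, "wx": 0, "wy": 0, "wz": 0, "gripper": 5}
    - {"x": 0, "y": 0, "z": 2, "wx": 0, "wy": 0, "wz": 0, "gripper": 5}
    - {"x": 0, "y": 0, "z": 1.4, "wx": 0, "wy": 0, "wz": 0, "gripper": 5}
    - {"x": 0, "y": 0, "z": 0, "wx": 0, "wy": 0, "wz": 0, "gripper": 5}
    - {"x": 0, "y": 0, "z": 0, "wx": 0, "wy": 0, "wz": 0, "gripper": 1.8}
    - {"x": 0, "y": 0, "z": 0, "wx": 0, "wy": 0, "wz": 0, "gripper": 1.8}
    - {"x": 0, "y": 0, "z": 0, "wx": 0, "wy": 0, "wz": 0, "gripper": 1.8}
    - {"x": 0, "y": 0, "z": 0, "wx": 0, "wy": 0, "wz": 0, "gripper": 1.8}
    - {"x": 0, "y": 0, "z": 0, "wx": 0, "wy": 0, "wz": 0, "gripper": 1.8}

```text
time_s: 12.9
position: [0.5719, -0.1424, 0.18]
tool_rot: [[0.036, -0.999, 0.002], [-0.999, -0.036, -0.001], [0.001, -0.002, -1.0]]
ft_force: [-1.3, 2.6, 7.1]
grip_width: 0.0206
```

Emit:
step_arm:
  increments:
    - {"x": 0, "y": 0, "z": -1, "wx": 0, "wy": 0, "wz": 0, "gripper": 1.8}
    - {"x": 0, "y": 0, "z": -2, "wx": 0, "wy": 0, "wz": 0, "gripper": 1.8}
    - {"x": 0, "y": 0, "z": -3, "wx": 0, "wy": 0, "wz": 0, "gripper": 1.8}
    - {"x": 0, "y": 0, "z": -3, "wx": 0, "wy": 0, "wz": 0, "gripper": 1.8}
    - {"x": 0, "y": 0, "z": 0, "wx": 0, "wy": 0, "wz": 0, "gripper": 1.8}

```text
time_s: 13.4
position: [0.5721, -0.1428, 0.2735]
tool_rot: [[0.036, -0.999, 0.007], [-0.999, -0.036, -0.004], [0.004, -0.007, -1.0]]
ft_force: [-0.1, 0.0, -0.1]
grip_width: 0.0207
```

```bash
python3 -c "
from h import *
to(P2W(-.045,0),.189,5.5)"
```

```text
t 13.4 tool [-14.38 -10.84   8.47] world [10.38 14.73 -8.45] head -87.94 wz 1.5107 tilt [ 0.42 -0.21] q6 62.4 grip 0.0207 F [-0.1  0.  -0.1]
```

Emit:
step_arm:
  increments:
    - {"x": -3, "y": -2.2, "z": -1, "wx": 0, "wy": 0, "wz": 0, "gripper": 1.8}
    - {"x": -3, "y": -2.2, "z": 0, "wx": 0, "wy": 0, "wz": 0, "gripper": 1.8}
    - {"x": -3, "y": -2.2, "z": 0, "wx": 0, "wy": 0, "wz": 0, "gripper": 1.8}
    - {"x": -3, "y": -2.2, "z": 0, "wx": 0, "wy": 0, "wz": 0, "gripper": 1.8}
    - {"x": -2.4, "y": -2, "z": 0, "wx": 0, "wy": 0, "wz": 0, "gripper": 1.8}
    - {"x": 0, "y": 0, "z": 0, "wx": 0, "wy": 0, "wz": -0.148, "gripper": 1.8}
    - {"x": 0, "y": 0, "z": 0, "wx": 0, "wy": 0, "wz": -0.148, "gripper": 1.8}
    - {"x": 0, "y": 0, "z": 0, "wx": 0, "wy": 0, "wz": -0.148, "gripper": 1.8}
    - {"x": 0, "y": 0, "z": 0, "wx": 0, "wy": 0, "wz": -0.148, "gripper": 1.8}
    - {"x": 0, "y": 0, "z": 0, "wx": 0, "wy": 0, "wz": -0.148, "gripper": 1.8}
    - {"x": 0, "y": 0, "z": 0, "wx": 0, "wy": 0, "wz": -0.148, "gripper": 1.8}
    - {"x": 0, "y": 0, "z": 0, "wx": 0, "wy": 0, "wz": -0.148, "gripper": 1.8}
    - {"x": 0, "y": 0, "z": 0, "wx": 0, "wy": 0, "wz": -0.148, "gripper": 1.8}
    - {"x": 0, "y": 0, "z": 0, "wx": 0, "wy": 0, "wz": -0.148, "gripper": 1.8}
    - {"x": 0, "y": 0, "z": 0, "wx": 0, "wy": 0, "wz": -0.148, "gripper": 1.8}
    - {"x": 0, "y": 0, "z": 0, "wx": 0, "wy": 0, "wz": -0.148, "gripper": 1.8}
    - {"x": 0, "y": 0, "z": 0, "wx": 0, "wy": 0, "wz": 0, "gripper": 1.8}
    - {"x": 0, "y": 0, "z": 0, "wx": 0, "wy": 0, "wz": 0, "gripper": 1.8}

```text
time_s: 15.2
position: [0.6744, 0.0051, 0.2786]
tool_rot: [[0.996, 0.089, -0.0], [0.089, -0.996, 0.0], [-0.0, -0.0, -1.0]]
ft_force: [0.2, -0.5, -0.7]
grip_width: 0.0202
```

```bash
python3 -c "
from h import *
to(P2W(-.045,0),.193,5.5); snap('wrist','w4.png')"
```

```text
t 15.2 tool [0.15 0.08 8.56] world [ 0.15 -0.06 -8.56] head 5.1 wz -0.007 tilt [-0.02  0.  ] q6 -14.7 grip 0.0202 F [ 0.2 -0.5 -0.7]
```

View pics/w4.png

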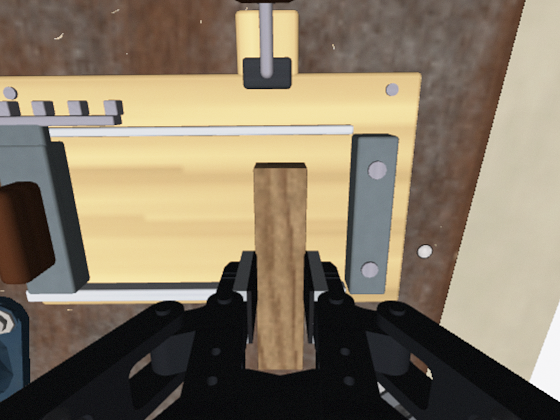

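The strip is held at (280,265), with its far end at row ~163. I'll check how it's centred lengthwise.

```bash
cat >> h.py <<'E'
def heldend(im=None,zrel=.1656):
    "signed along-strip offset of held strip (m) toward tool -y, from far top edge in wrist picture; None-safe"
    im=im or snap('wrist');s=env.observe();R=np.array(s['tool_rot']);p=np.array(s['position'])
    g=im['color'][:,270:292].astype(int).mean(1)
    return im,g,R,p
E
python3 -c "
from h import *
im=snap('wrist');s=env.observe();p=np.array(s['position']);R=np.array(s['tool_rot'])
for py in(163,168):
  for z in (.099,.113):
    w=ray(im,[(256,py),(280,py),(306,py)],z); print(py,z,((w-p)@R*1000).round(1).tolist())
"
```

```text
163 0.099 [[-11.9, -48.8, 179.7], [-1.4, -48.8, 179.7], [10.1, -48.8, 179.6]]
163 0.113 [[-10.9, -51.3, 165.7], [-1.4, -51.3, 165.7], [9.0, -51.3, 165.6]]
168 0.099 [[-12.0, -46.6, 179.7], [-1.4, -46.6, 179.7], [10.1, -46.6, 179.6]]
168 0.113 [[-11.0, -49.3, 165.7], [-1.4, -49.3, 165.7], [9.0, -49.3, 165.6]]
```

Emit:
step_arm:
  increments:
    - {"x": 0.1, "y": 0.1, "z": 3, "wx": 0, "wy": 0, "wz": -0.007, "gripper": 1.8}
    - {"x": 0, "y": 0, "z": 2.5, "wx": 0, "wy": 0, "wz": 0, "gripper": 1.8}
    - {"x": 0, "y": 0, "z": 1.5, "wx": 0, "wy": 0, "wz": 0, "gripper": 1.8}
    - {"x": 0, "y": 0, "z": 0.8, "wx": 0, "wy": 0, "wz": 0, "gripper": 1.8}
    - {"x": 0, "y": 0, "z": 0.7, "wx": 0, "wy": 0, "wz": 0, "gripper": 1.8}
    - {"x": 0, "y": 0, "z": 0, "wx": 0, "wy": 0, "wz": 0, "gripper": 1.8}
    - {"x": 0, "y": 0, "z": 0, "wx": 0, "wy": 0, "wz": 0, "gripper": 1.8}

```text
time_s: 16.0
position: [0.6758, 0.0042, 0.1945]
tool_rot: [[0.995, 0.1, 0.001], [0.1, -0.995, -0.0], [0.001, 0.0, -1.0]]
ft_force: [0.3, 0.5, -0.1]
grip_width: 0.0205
```

Emit:
step_arm:
  increments:
    - {"x": 0, "y": 0, "z": 0, "wx": 0, "wy": 0, "wz": 0, "gripper": 3.6}
    - {"x": 0, "y": 0, "z": 0, "wx": 0, "wy": 0, "wz": 0, "gripper": 3.6}
    - {"x": 0, "y": 0, "z": 0, "wx": 0, "wy": 0, "wz": 0, "gripper": 3.6}
    - {"x": 0, "y": 0, "z": -2, "wx": 0, "wy": 0, "wz": 0, "gripper": 3.6}
    - {"x": 0, "y": 0, "z": -3, "wx": 0, "wy": 0, "wz": 0, "gripper": 3.6}
    - {"x": 0, "y": 0, "z": -4, "wx": 0, "wy": 0, "wz": 0, "gripper": 3.6}
    - {"x": 0, "y": 0, "z": 0, "wx": 0, "wy": 0, "wz": 0, "gripper": 5}
    - {"x": 0, "y": 0, "z": 0, "wx": 0, "wy": 0, "wz": 0, "gripper": 5}

```text
time_s: 16.8
position: [0.6754, 0.0043, 0.2846]
tool_rot: [[0.995, 0.1, 0.002], [0.1, -0.995, -0.0], [0.002, 0.001, -1.0]]
ft_force: [-0.2, -0.0, -0.6]
grip_width: 0.0505
```

```bash
python3 -c "
from h import *
im,o=strips('top')
to((.5915,-.272),.30,-104.4); 
im,o=strips('wrist',.026,(150,0,345,420))
for c,h in o: print('press',((np.array(c)/1000-O)@np.c_[EX,EY]*1000).round(1))
"
```

```text
top [ 562.3 -343.3] [97.6 21.7] len axis deg 2.7
top [ 592.6 -272.9] [21.6 98.4] len axis deg 165.4
t 16.85 tool [-11.1   26.65  -1.68] world [ -8.38 -27.63   1.68] head 5.73 wz -1.2195 tilt [-0.05  0.01] q6 -15.4 grip 0.0501 F [0.2 1.1 0.1]
wrist [674.8   3.5] [22.5 98.6] len axis deg 95.7
press [-46.2  -0.9]
```

Emit:
step_arm:
  increments:
    - {"x": -1.3, "y": 3, "z": 0, "wx": 0, "wy": 0, "wz": 0, "gripper": 5}
    - {"x": -1.3, "y": 3, "z": 0, "wx": 0, "wy": 0, "wz": 0, "gripper": 5}
    - {"x": -1.3, "y": 3, "z": 0, "wx": 0, "wy": 0, "wz": 0, "gripper": 5}
    - {"x": -1.3, "y": 3, "z": 0, "wx": 0, "wy": 0, "wz": 0, "gripper": 5}
    - {"x": -1.2, "y": 3, "z": 0, "wx": 0, "wy": 0, "wz": 0, "gripper": 5}
    - {"x": -1.2, "y": 3, "z": 0, "wx": 0, "wy": 0, "wz": 0, "gripper": 5}
    - {"x": -1.2, "y": 3, "z": 0, "wx": 0, "wy": 0, "wz": 0, "gripper": 5}
    - {"x": -1.2, "y": 3, "z": 0, "wx": 0, "wy": 0, "wz": 0, "gripper": 5}
    - {"x": -1.1, "y": 2.6, "z": 0, "wx": 0, "wy": 0, "wz": 0, "gripper": 5}
    - {"x": 0, "y": 0, "z": 0, "wx": 0, "wy": 0, "wz": 0, "gripper": 5}

```text
time_s: 17.9
position: [0.5905, -0.2747, 0.2821]
tool_rot: [[0.995, 0.096, -0.002], [0.096, -0.995, 0.001], [-0.002, -0.001, -1.0]]
ft_force: [-0.7, 0.2, 0.6]
grip_width: 0.0501
```

Emit:
step_arm:
  increments:
    - {"x": 0, "y": 0, "z": 0, "wx": 0, "wy": 0, "wz": 0.148, "gripper": 5}
    - {"x": 0, "y": 0, "z": 0, "wx": 0, "wy": 0, "wz": 0.148, "gripper": 5}
    - {"x": 0, "y": 0, "z": 0, "wx": 0, "wy": 0, "wz": 0.148, "gripper": 5}
    - {"x": 0, "y": 0, "z": 0, "wx": 0, "wy": 0, "wz": 0.148, "gripper": 5}
    - {"x": 0, "y": 0, "z": 0, "wx": 0, "wy": 0, "wz": 0.148, "gripper": 5}
    - {"x": 0, "y": 0, "z": 0, "wx": 0, "wy": 0, "wz": 0.148, "gripper": 5}
    - {"x": 0, "y": 0, "z": 0, "wx": 0, "wy": 0, "wz": 0.148, "gripper": 5}
    - {"x": 0, "y": 0, "z": 0, "wx": 0, "wy": 0, "wz": 0.148, "gripper": 5}
    - {"x": 0, "y": 0, "z": 0, "wx": 0, "wy": 0, "wz": 0.148, "gripper": 5}
    - {"x": 0, "y": 0, "z": 0, "wx": 0, "wy": 0, "wz": 0.148, "gripper": 5}
    - {"x": 0, "y": 0, "z": 0, "wx": 0, "wy": 0, "wz": 0.148, "gripper": 5}
    - {"x": 0, "y": 0, "z": 0, "wx": 0, "wy": 0, "wz": 0.148, "gripper": 5}
    - {"x": 0, "y": 0, "z": 0, "wx": 0, "wy": 0, "wz": 0.146, "gripper": 5}
    - {"x": 0, "y": 0, "z": 0, "wx": 0, "wy": 0, "wz": 0, "gripper": 5}
    - {"x": 0, "y": 0, "z": 0, "wx": 0, "wy": 0, "wz": 0, "gripper": 5}

```text
time_s: 19.4
position: [0.5918, -0.271, 0.283]
tool_rot: [[-0.244, -0.97, -0.001], [-0.97, 0.244, 0.001], [-0.001, 0.001, -1.0]]
ft_force: [-0.3, -0.4, 0.6]
grip_width: 0.0499
```

```bash
python3 -c "
from h import *
im,o=strips('wrist',.014,(180,0,560,420)); cv2.imwrite('pics/w5.png',im['color'])
to((.5918,-.2718),.179,-104.4)"
```

```text
t 19.45 tool [ 0.07 -0.03 10.42] world [  0.    -0.07 -10.42] head -104.17 wz 0.004 tilt [-0.04  0.04] q6 69.2 grip 0.05 F [ 0.6 -0.3 -0.2]
```

```bash
python3 -c "
from h import *
strips('top'); im,o=strips('wrist',.014,(0,0,560,420))
print(proj(im,[(.5918,-.2718,.014),(.64,-.2842,.014),(.544,-.259,.014)]))
hsv=cv2.cvtColor(im['color'],cv2.COLOR_BGR2HSV)
for x,y in proj(im,[(.5918,-.2718,.014),(.62,-.279,.014)]).astype(int): print(hsv[y,x])
"
```

```text
wrist [599.9 -89. ] [129.7   6.7] len axis deg 5.6
[[280.94213252 204.73823531]
 [281.21060505 135.72749245]
 [280.07644598 265.76607982]]
[ 18  89 229]
[ 17  93 221]
```

View pics/w5.png

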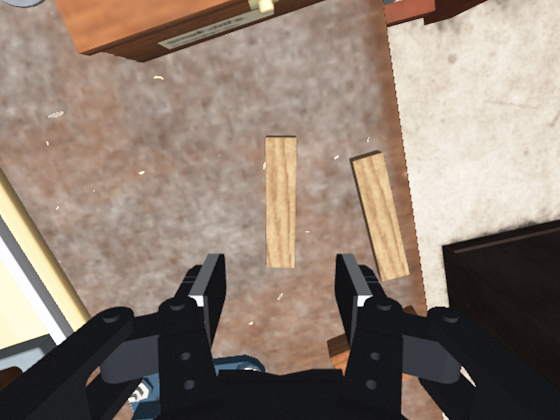

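The wrist view is only brighter: strip B is centred at (281,202) and C is at (380,215), clear of the fingers. Go down and grip.

Emit:
step_arm:
  newtons: 40
  increments:
    - {"x": 0.07, "y": 0, "z": 3, "wx": 0, "wy": 0, "wz": 0, "gripper": 4.5}
    - {"x": 0, "y": 0, "z": 3, "wx": 0, "wy": 0, "wz": 0, "gripper": 4.5}
    - {"x": 0, "y": 0, "z": 2, "wx": 0, "wy": 0, "wz": 0, "gripper": 4.5}
    - {"x": 0, "y": 0, "z": 1.4, "wx": 0, "wy": 0, "wz": 0, "gripper": 4.5}
    - {"x": 0, "y": 0, "z": 0.8, "wx": 0, "wy": 0, "wz": 0, "gripper": 4.5}
    - {"x": 0, "y": 0, "z": 0, "wx": 0, "wy": 0, "wz": 0, "gripper": 4.5}
    - {"x": 0, "y": 0, "z": 0, "wx": 0, "wy": 0, "wz": 0, "gripper": 1.8}
    - {"x": 0, "y": 0, "z": 0, "wx": 0, "wy": 0, "wz": 0, "gripper": 1.8}
    - {"x": 0, "y": 0, "z": 0, "wx": 0, "wy": 0, "wz": 0, "gripper": 1.8}
    - {"x": 0, "y": 0, "z": 0, "wx": 0, "wy": 0, "wz": 0, "gripper": 1.8}
    - {"x": 0, "y": 0, "z": 0, "wx": 0, "wy": 0, "wz": 0, "gripper": 1.8}

```text
time_s: 20.65
position: [0.5917, -0.2724, 0.183]
tool_rot: [[-0.248, -0.969, 0.002], [-0.969, 0.248, -0.001], [0.001, -0.002, -1.0]]
ft_force: [-1.2, 0.4, 5.3]
grip_width: 0.0203
```

Emit:
step_arm:
  increments:
    - {"x": 0, "y": 0, "z": -1, "wx": 0, "wy": 0, "wz": 0, "gripper": 1.8}
    - {"x": 0, "y": 0, "z": -2, "wx": 0, "wy": 0, "wz": 0, "gripper": 1.8}
    - {"x": 0, "y": 0, "z": -3, "wx": 0, "wy": 0, "wz": 0, "gripper": 1.8}
    - {"x": 0, "y": 0, "z": -4, "wx": 0, "wy": 0, "wz": 0, "gripper": 1.8}
    - {"x": 0, "y": 0, "z": 0, "wx": 0, "wy": 0, "wz": 0, "gripper": 1.8}

```text
time_s: 21.15
position: [0.592, -0.2724, 0.2881]
tool_rot: [[-0.248, -0.969, 0.009], [-0.969, 0.248, -0.006], [0.004, -0.01, -1.0]]
ft_force: [0.4, 0.3, 0.5]
grip_width: 0.02
```

```bash
sed -i 's/(22,150,200)/(22,150,255)/' h.py; python3 -c "
from h import *
to(P2W(-.092,0),.193,-174.5)"
```

```text
t 21.15 tool [-27.34   3.26   9.37] world [ 3.71 27.24 -9.51] head -104.38 wz 1.2237 tilt [ 0.49 -0.34] q6 69.3 grip 0.02 F [0.4 0.3 0.5]
```

Emit:
step_arm:
  increments:
    - {"x": -3.1, "y": 0.4, "z": 0, "wx": 0, "wy": 0, "wz": 0, "gripper": 1.8}
    - {"x": -3.1, "y": 0.4, "z": 0, "wx": 0, "wy": 0, "wz": 0, "gripper": 1.8}
    - {"x": -3.1, "y": 0.4, "z": 0, "wx": 0, "wy": 0, "wz": 0, "gripper": 1.8}
    - {"x": -3, "y": 0.4, "z": 0, "wx": 0, "wy": 0, "wz": 0, "gripper": 1.8}
    - {"x": -3, "y": 0.4, "z": 0, "wx": 0, "wy": 0, "wz": 0, "gripper": 1.8}
    - {"x": -3, "y": 0.4, "z": 0, "wx": 0, "wy": 0, "wz": 0, "gripper": 1.8}
    - {"x": -3, "y": 0.3, "z": 0, "wx": 0, "wy": 0, "wz": 0, "gripper": 1.8}
    - {"x": -3, "y": 0.3, "z": 0, "wx": 0, "wy": 0, "wz": 0, "gripper": 1.8}
    - {"x": -3, "y": 0.3, "z": 0, "wx": 0, "wy": 0, "wz": 0, "gripper": 1.8}
    - {"x": 0, "y": 0, "z": 0, "wx": 0, "wy": 0, "wz": 0, "gripper": 1.8}

```text
time_s: 22.15
position: [0.6273, 0.0037, 0.2818]
tool_rot: [[-0.245, -0.97, -0.0], [-0.97, 0.245, 0.001], [-0.001, 0.0, -1.0]]
ft_force: [-0.0, -0.4, -0.2]
grip_width: 0.0205
```

Emit:
step_arm:
  increments:
    - {"x": 0, "y": 0, "z": 0, "wx": 0, "wy": 0, "wz": -0.148, "gripper": 1.8}
    - {"x": 0, "y": 0, "z": 0, "wx": 0, "wy": 0, "wz": -0.148, "gripper": 1.8}
    - {"x": 0, "y": 0, "z": 0, "wx": 0, "wy": 0, "wz": -0.148, "gripper": 1.8}
    - {"x": 0, "y": 0, "z": 0, "wx": 0, "wy": 0, "wz": -0.148, "gripper": 1.8}
    - {"x": 0, "y": 0, "z": 0, "wx": 0, "wy": 0, "wz": -0.148, "gripper": 1.8}
    - {"x": 0, "y": 0, "z": 0, "wx": 0, "wy": 0, "wz": -0.148, "gripper": 1.8}
    - {"x": 0, "y": 0, "z": 0, "wx": 0, "wy": 0, "wz": -0.148, "gripper": 1.8}
    - {"x": 0, "y": 0, "z": 0, "wx": 0, "wy": 0, "wz": -0.148, "gripper": 1.8}
    - {"x": 0, "y": 0, "z": 0, "wx": 0, "wy": 0, "wz": -0.148, "gripper": 1.8}
    - {"x": 0, "y": 0, "z": 0, "wx": 0, "wy": 0, "wz": -0.148, "gripper": 1.8}
    - {"x": 0, "y": 0, "z": 0, "wx": 0, "wy": 0, "wz": -0.148, "gripper": 1.8}
    - {"x": 0, "y": 0, "z": 0, "wx": 0, "wy": 0, "wz": -0.146, "gripper": 1.8}
    - {"x": 0, "y": 0, "z": 0, "wx": 0, "wy": 0, "wz": -0.146, "gripper": 1.8}
    - {"x": 0, "y": 0, "z": 0, "wx": 0, "wy": 0, "wz": 0, "gripper": 1.8}
    - {"x": 0, "y": 0, "z": 0, "wx": 0, "wy": 0, "wz": 0, "gripper": 1.8}

```text
time_s: 23.65
position: [0.6273, 0.0, 0.2817]
tool_rot: [[0.996, 0.094, -0.0], [0.094, -0.996, -0.0], [-0.0, 0.0, -1.0]]
ft_force: [0.1, 0.3, -0.8]
grip_width: 0.0201
```

```bash
python3 -c "
from h import *
to(P2W(-.092,0),.195,5.5)
s=env.observe();p=np.array(s['position']);R=np.array(s['tool_rot']);im=snap('wrist','w6.png')
c=im['color'];g=cv2.cvtColor(c,cv2.COLOR_BGR2HSV)[130:200:3,[268,280,292]]
# profile along the strip
for y in range(140,190,3): print(y,c[y,[268,280,292]].tolist(),((ray(im,[(280,y)],p[2]-.1665)-p)@R*1000).round(1)[0][:2])
"
```

```text
t 23.65 tool [0.18 0.02 8.67] world [ 0.18 -0.01 -8.67] head 5.37 wz -0.0022 tilt [-0.01 -0.  ] q6 -16.2 grip 0.0201 F [ 0.1  0.3 -0.8]
140 [[159, 218, 238], [159, 217, 238], [157, 216, 238]] [ -1.4 -60.3]
143 [[162, 220, 240], [162, 220, 240], [163, 220, 240]] [ -1.4 -59.1]
146 [[168, 226, 243], [166, 226, 243], [167, 224, 242]] [ -1.4 -57.9]
149 [[169, 227, 244], [167, 227, 243], [169, 226, 244]] [ -1.4 -56.7]
152 [[174, 230, 245], [172, 229, 246], [171, 228, 245]] [ -1.4 -55.6]
155 [[172, 229, 245], [171, 228, 245], [170, 228, 244]] [ -1.4 -54.4]
158 [[151, 209, 238], [151, 208, 238], [149, 207, 237]] [ -1.4 -53.2]
161 [[29, 38, 48], [25, 36, 45], [32, 42, 52]] [ -1.4 -52. ]
164 [[62, 86, 107], [60, 84, 106], [62, 86, 107]] [ -1.4 -50.7]
167 [[88, 120, 156], [87, 118, 150], [103, 139, 170]] [ -1.4 -49.5]
170 [[91, 125, 158], [88, 118, 152], [96, 132, 162]] [ -1.4 -48.3]
173 [[85, 119, 153], [90, 121, 155], [97, 133, 164]] [ -1.4 -47.1]
176 [[82, 115, 148], [90, 122, 154], [108, 147, 178]] [ -1.4 -45.8]
179 [[81, 113, 144], [88, 119, 150], [101, 137, 166]] [ -1.4 -44.6]
182 [[91, 126, 158], [90, 123, 152], [107, 141, 172]] [ -1.4 -43.3]
185 [[90, 122, 155], [97, 130, 162], [106, 143, 174]] [ -1.4 -42.1]
188 [[85, 117, 150], [99, 133, 163], [105, 141, 172]] [ -1.4 -40.8]
```

Emit:
step_arm:
  increments:
    - {"x": -0.9, "y": 0, "z": 3, "wx": 0, "wy": 0, "wz": -0.002, "gripper": 1.8}
    - {"x": 0, "y": 0, "z": 2.5, "wx": 0, "wy": 0, "wz": 0, "gripper": 1.8}
    - {"x": 0, "y": 0, "z": 1.5, "wx": 0, "wy": 0, "wz": 0, "gripper": 1.8}
    - {"x": 0, "y": 0, "z": 0.8, "wx": 0, "wy": 0, "wz": 0, "gripper": 1.8}
    - {"x": 0, "y": 0, "z": 0.8, "wx": 0, "wy": 0, "wz": 0, "gripper": 1.8}
    - {"x": 0, "y": 0, "z": 0, "wx": 0, "wy": 0, "wz": 0, "gripper": 1.8}
    - {"x": 0, "y": 0, "z": 0, "wx": 0, "wy": 0, "wz": 0, "gripper": 1.8}

```text
time_s: 24.4
position: [0.6186, -0.0005, 0.1962]
tool_rot: [[0.995, 0.099, 0.001], [0.099, -0.995, -0.0], [0.001, 0.0, -1.0]]
ft_force: [-0.2, -0.3, -0.3]
grip_width: 0.0201
```

Emit:
step_arm:
  increments:
    - {"x": 0, "y": 0, "z": 0, "wx": 0, "wy": 0, "wz": 0, "gripper": 3.2}
    - {"x": 0, "y": 0, "z": 0, "wx": 0, "wy": 0, "wz": 0, "gripper": 3.2}
    - {"x": 0, "y": 0, "z": 0, "wx": 0, "wy": 0, "wz": 0, "gripper": 3.2}
    - {"x": 0, "y": 0, "z": -2, "wx": 0, "wy": 0, "wz": 0, "gripper": 3.2}
    - {"x": 0, "y": 0, "z": -3, "wx": 0, "wy": 0, "wz": 0, "gripper": 3.2}
    - {"x": 0, "y": 0, "z": -4, "wx": 0, "wy": 0, "wz": 0, "gripper": 3.2}
    - {"x": 0, "y": 0, "z": 0, "wx": 0, "wy": 0, "wz": 0, "gripper": 5}
    - {"x": 0, "y": 0, "z": 0, "wx": 0, "wy": 0, "wz": 0, "gripper": 5}

```text
time_s: 25.2
position: [0.6183, -0.0004, 0.2864]
tool_rot: [[0.995, 0.1, 0.002], [0.1, -0.995, -0.0], [0.002, 0.0, -1.0]]
ft_force: [0.4, 0.1, -0.9]
grip_width: 0.0499
```

```bash
python3 -c "
from h import *
im,o=strips('top')
to((.562,-.342),.30,-87.2) 
im,o=strips('wrist',.026,(150,0,380,420))
for c,h in o: print('press',((np.array(c)/1000-O)@np.c_[EX,EY]*1000).round(1))
cv2.imwrite('pics/w7.png',im['color'])
"
```

```text
top [ 562.3 -343.2] [97.6 21.9] len axis deg 2.7
t 25.25 tool [-9.   33.43 -1.48] world [ -5.62 -34.16   1.47] head 5.73 wz -1.5197 tilt [-0.04  0.01] q6 -16.7 grip 0.0501 F [-0.4 -0.6 -0.2]
wrist [623.3 -68.1] [84.1  2.6] len axis deg 5.7
wrist [673.9   4. ] [24.8 99.1] len axis deg 100.5
wrist [ 6.063e+02 -1.000e-01] [151.8 105.4] len axis deg 5.7
wrist [597.2  97.9] [146.2  51. ] len axis deg 5.7
press [-104.3  -67.2]
press [-47.   -0.3]
press [-114.7    2.1]
press [-114.4  100.5]
```

View pics/w7.png

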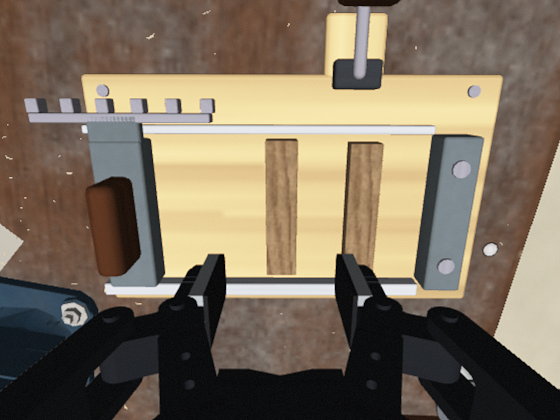

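Both strips lie flat between the guides, at (281,207) and (364,207). Now strip C.

Emit:
step_arm:
  increments:
    - {"x": -0.8, "y": 3, "z": 0, "wx": 0, "wy": 0, "wz": 0, "gripper": 5}
    - {"x": -0.8, "y": 3.1, "z": 0, "wx": 0, "wy": 0, "wz": 0, "gripper": 5}
    - {"x": -0.8, "y": 3.1, "z": 0, "wx": 0, "wy": 0, "wz": 0, "gripper": 5}
    - {"x": -0.8, "y": 3.1, "z": 0, "wx": 0, "wy": 0, "wz": 0, "gripper": 5}
    - {"x": -0.8, "y": 3.1, "z": 0, "wx": 0, "wy": 0, "wz": 0, "gripper": 5}
    - {"x": -0.8, "y": 3, "z": 0, "wx": 0, "wy": 0, "wz": 0, "gripper": 5}
    - {"x": -0.8, "y": 3, "z": 0, "wx": 0, "wy": 0, "wz": 0, "gripper": 5}
    - {"x": -0.8, "y": 3, "z": 0, "wx": 0, "wy": 0, "wz": 0, "gripper": 5}
    - {"x": -0.8, "y": 3, "z": 0, "wx": 0, "wy": 0, "wz": 0, "gripper": 5}
    - {"x": -0.9, "y": 3, "z": 0, "wx": 0, "wy": 0, "wz": 0, "gripper": 5}
    - {"x": -0.9, "y": 3, "z": 0, "wx": 0, "wy": 0, "wz": 0, "gripper": 5}
    - {"x": 0, "y": 0, "z": 0, "wx": 0, "wy": 0, "wz": 0, "gripper": 5}

```text
time_s: 26.5
position: [0.5611, -0.3452, 0.2839]
tool_rot: [[0.995, 0.096, -0.002], [0.096, -0.995, 0.001], [-0.002, -0.001, -1.0]]
ft_force: [-0.1, -0.7, -0.2]
grip_width: 0.0505
```

Emit:
step_arm:
  increments:
    - {"x": 0, "y": 0, "z": 0, "wx": 0, "wy": 0, "wz": 0.148, "gripper": 5}
    - {"x": 0, "y": 0, "z": 0, "wx": 0, "wy": 0, "wz": 0.148, "gripper": 5}
    - {"x": 0, "y": 0, "z": 0, "wx": 0, "wy": 0, "wz": 0.148, "gripper": 5}
    - {"x": 0, "y": 0, "z": 0, "wx": 0, "wy": 0, "wz": 0.148, "gripper": 5}
    - {"x": 0, "y": 0, "z": 0, "wx": 0, "wy": 0, "wz": 0.148, "gripper": 5}
    - {"x": 0, "y": 0, "z": 0, "wx": 0, "wy": 0, "wz": 0.148, "gripper": 5}
    - {"x": 0, "y": 0, "z": 0, "wx": 0, "wy": 0, "wz": 0.148, "gripper": 5}
    - {"x": 0, "y": 0, "z": 0, "wx": 0, "wy": 0, "wz": 0.148, "gripper": 5}
    - {"x": 0, "y": 0, "z": 0, "wx": 0, "wy": 0, "wz": 0.148, "gripper": 5}
    - {"x": 0, "y": 0, "z": 0, "wx": 0, "wy": 0, "wz": 0.146, "gripper": 5}
    - {"x": 0, "y": 0, "z": 0, "wx": 0, "wy": 0, "wz": 0.144, "gripper": 5}
    - {"x": 0, "y": 0, "z": 0, "wx": 0, "wy": 0, "wz": 0, "gripper": 5}
    - {"x": 0, "y": 0, "z": 0, "wx": 0, "wy": 0, "wz": 0, "gripper": 5}

```text
time_s: 27.8
position: [0.5623, -0.3413, 0.285]
tool_rot: [[0.053, -0.999, -0.001], [-0.999, -0.053, 0.001], [-0.001, 0.001, -1.0]]
ft_force: [-0.5, -0.3, -0.7]
grip_width: 0.0499
```

```bash
python3 -c "
from h import *
im,o=strips('wrist',.014,(230,100,330,300)); cv2.imwrite('pics/w8.png',im['color'])
to((.5618,-.342),.182,-87.2)"
```

```text
wrist [ 561.6 -341.4] [99.4 22.3] len axis deg 2.7
t 27.85 tool [ 0.06  0.05 10.31] world [ -0.05  -0.06 -10.31] head -86.99 wz 0.0037 tilt [-0.04  0.04] q6 45.4 grip 0.0499 F [-0.1  0.  -0.9]
```

Emit:
step_arm:
  newtons: 40
  increments:
    - {"x": 0, "y": 0, "z": 3, "wx": 0, "wy": 0, "wz": 0, "gripper": 4.5}
    - {"x": 0, "y": 0, "z": 3, "wx": 0, "wy": 0, "wz": 0, "gripper": 4.5}
    - {"x": 0, "y": 0, "z": 2, "wx": 0, "wy": 0, "wz": 0, "gripper": 4.5}
    - {"x": 0, "y": 0, "z": 1.4, "wx": 0, "wy": 0, "wz": 0, "gripper": 4.5}
    - {"x": 0, "y": 0, "z": 0.9, "wx": 0, "wy": 0, "wz": 0, "gripper": 4.5}
    - {"x": 0, "y": 0, "z": 0, "wx": 0, "wy": 0, "wz": 0, "gripper": 4.5}
    - {"x": 0, "y": 0, "z": 0, "wx": 0, "wy": 0, "wz": 0, "gripper": 1.8}
    - {"x": 0, "y": 0, "z": 0, "wx": 0, "wy": 0, "wz": 0, "gripper": 1.8}
    - {"x": 0, "y": 0, "z": 0, "wx": 0, "wy": 0, "wz": 0, "gripper": 1.8}
    - {"x": 0, "y": 0, "z": 0, "wx": 0, "wy": 0, "wz": 0, "gripper": 1.8}
    - {"x": 0, "y": 0, "z": 0, "wx": 0, "wy": 0, "wz": 0, "gripper": 1.8}

```text
time_s: 28.95
position: [0.5625, -0.3419, 0.184]
tool_rot: [[0.049, -0.999, 0.002], [-0.999, -0.049, -0.002], [0.002, -0.002, -1.0]]
ft_force: [-0.4, -0.0, 6.3]
grip_width: 0.0203
```

Emit:
step_arm:
  increments:
    - {"x": 0, "y": 0, "z": -1, "wx": 0, "wy": 0, "wz": 0, "gripper": 1.8}
    - {"x": 0, "y": 0, "z": -2, "wx": 0, "wy": 0, "wz": 0, "gripper": 1.8}
    - {"x": 0, "y": 0, "z": -3, "wx": 0, "wy": 0, "wz": 0, "gripper": 1.8}
    - {"x": 0, "y": 0, "z": -4, "wx": 0, "wy": 0, "wz": 0, "gripper": 1.8}
    - {"x": 0, "y": 0, "z": 0, "wx": 0, "wy": 0, "wz": 0, "gripper": 1.8}

```text
time_s: 29.45
position: [0.5626, -0.342, 0.2891]
tool_rot: [[0.049, -0.999, 0.008], [-0.999, -0.049, -0.007], [0.007, -0.007, -1.0]]
ft_force: [-0.1, -0.1, 0.2]
grip_width: 0.0201
```

```bash
python3 -c "
from h import *
to(P2W(-.148,0),.195,5.5)"
```

```text
t 29.45 tool [-33.64  -2.65   9.19] world [ 1.07 33.66 -9.41] head -87.2 wz 1.5237 tilt [ 0.45 -0.4 ] q6 45.6 grip 0.0201 F [-0.1 -0.1  0.2]
```

Emit:
step_arm:
  increments:
    - {"x": -2.5, "y": -1.9, "z": -1, "wx": 0, "wy": 0, "wz": 0, "gripper": 1.8}
    - {"x": -2.5, "y": -1.9, "z": 0, "wx": 0, "wy": 0, "wz": 0, "gripper": 1.8}
    - {"x": -2.9, "y": -1.9, "z": 0, "wx": 0, "wy": 0, "wz": 0, "gripper": 1.8}
    - {"x": -3.3, "y": 0, "z": 0, "wx": 0, "wy": 0, "wz": 0, "gripper": 1.8}
    - {"x": -3.3, "y": 0, "z": 0, "wx": 0, "wy": 0, "wz": 0, "gripper": 1.8}
    - {"x": -3.3, "y": 0, "z": 0, "wx": 0, "wy": 0, "wz": 0, "gripper": 1.8}
    - {"x": -3.3, "y": 0, "z": 0, "wx": 0, "wy": 0, "wz": 0, "gripper": 1.8}
    - {"x": -3.3, "y": 0, "z": 0, "wx": 0, "wy": 0, "wz": 0, "gripper": 1.8}
    - {"x": -3.3, "y": 1, "z": 0, "wx": 0, "wy": 0, "wz": 0, "gripper": 1.8}
    - {"x": -3, "y": 1, "z": 0, "wx": 0, "wy": 0, "wz": 0, "gripper": 1.8}
    - {"x": -2.9, "y": 1, "z": 0, "wx": 0, "wy": 0, "wz": 0, "gripper": 1.8}
    - {"x": 0, "y": 0, "z": 0, "wx": 0, "wy": 0, "wz": 0, "gripper": 1.8}

```text
time_s: 30.65
position: [0.5714, -0.0019, 0.2929]
tool_rot: [[0.052, -0.999, -0.001], [-0.999, -0.052, 0.001], [-0.001, 0.001, -1.0]]
ft_force: [0.7, 0.7, -0.5]
grip_width: 0.0202
```

Emit:
step_arm:
  increments:
    - {"x": 0, "y": 0, "z": 0, "wx": 0, "wy": 0, "wz": -0.148, "gripper": 1.8}
    - {"x": 0, "y": 0, "z": 0, "wx": 0, "wy": 0, "wz": -0.148, "gripper": 1.8}
    - {"x": 0, "y": 0, "z": 0, "wx": 0, "wy": 0, "wz": -0.148, "gripper": 1.8}
    - {"x": 0, "y": 0, "z": 0, "wx": 0, "wy": 0, "wz": -0.148, "gripper": 1.8}
    - {"x": 0, "y": 0, "z": 0, "wx": 0, "wy": 0, "wz": -0.148, "gripper": 1.8}
    - {"x": 0, "y": 0, "z": 0, "wx": 0, "wy": 0, "wz": -0.148, "gripper": 1.8}
    - {"x": 0, "y": 0, "z": 0, "wx": 0, "wy": 0, "wz": -0.148, "gripper": 1.8}
    - {"x": 0, "y": 0, "z": 0, "wx": 0, "wy": 0, "wz": -0.148, "gripper": 1.8}
    - {"x": 0, "y": 0, "z": 0, "wx": 0, "wy": 0, "wz": -0.148, "gripper": 1.8}
    - {"x": 0, "y": 0, "z": 0, "wx": 0, "wy": 0, "wz": -0.146, "gripper": 1.8}
    - {"x": 0, "y": 0, "z": 0, "wx": 0, "wy": 0, "wz": -0.14, "gripper": 1.8}
    - {"x": 0, "y": 0, "z": 0, "wx": 0, "wy": 0, "wz": 0, "gripper": 1.8}
    - {"x": 0, "y": 0, "z": 0, "wx": 0, "wy": 0, "wz": 0, "gripper": 1.8}

```text
time_s: 31.95
position: [0.5729, -0.0052, 0.2927]
tool_rot: [[0.996, 0.092, -0.0], [0.092, -0.996, -0.0], [-0.0, 0.0, -1.0]]
ft_force: [-0.7, -0.2, -0.4]
grip_width: 0.0194
```

```bash
python3 -c "
from h import *
to(P2W(-.148,0),.196,5.5)
s=env.observe();p=np.array(s['position']);R=np.array(s['tool_rot']);im=snap('wrist','w9.png')
c=im['color']
for y in range(149,182,3): print(y,c[y,[268,280,292]].tolist(),((ray(im,[(280,y)],p[2]-.1665)-p)@R*1000).round(1)[0][:2])
"
```

```text
t 31.95 tool [0.04 0.02 9.67] world [ 0.05 -0.02 -9.67] head 5.26 wz -0.0041 tilt [-0. -0.] q6 -17.6 grip 0.0194 F [-0.7 -0.2 -0.4]
149 [[195, 242, 252], [193, 242, 252], [194, 242, 252]] [ -1.4 -56.8]
152 [[197, 244, 253], [196, 243, 252], [196, 243, 252]] [ -1.4 -55.6]
155 [[193, 242, 252], [193, 241, 252], [192, 242, 252]] [ -1.4 -54.4]
158 [[86, 127, 153], [87, 126, 153], [88, 127, 154]] [ -1.4 -53.2]
161 [[37, 49, 63], [36, 49, 61], [35, 48, 61]] [ -1.4 -52. ]
164 [[102, 140, 175], [97, 133, 169], [115, 155, 189]] [ -1.4 -50.8]
167 [[103, 140, 176], [99, 133, 171], [116, 157, 190]] [ -1.4 -49.5]
170 [[103, 141, 175], [101, 137, 172], [111, 152, 184]] [ -1.4 -48.3]
173 [[98, 135, 173], [103, 138, 175], [118, 158, 191]] [ -1.4 -47.1]
176 [[97, 136, 170], [102, 138, 172], [126, 167, 199]] [ -1.4 -45.8]
179 [[96, 135, 170], [99, 136, 168], [116, 155, 188]] [ -1.4 -44.6]
```

Emit:
step_arm:
  increments:
    - {"x": 0, "y": 0.1, "z": 3, "wx": 0, "wy": 0, "wz": -0.004, "gripper": 1.8}
    - {"x": 0, "y": 0, "z": 3, "wx": 0, "wy": 0, "wz": 0, "gripper": 1.8}
    - {"x": 0, "y": 0, "z": 2, "wx": 0, "wy": 0, "wz": 0, "gripper": 1.8}
    - {"x": 0, "y": 0, "z": 0.8, "wx": 0, "wy": 0, "wz": 0, "gripper": 1.8}
    - {"x": 0, "y": 0, "z": 0.8, "wx": 0, "wy": 0, "wz": 0, "gripper": 1.8}
    - {"x": 0, "y": 0, "z": 0, "wx": 0, "wy": 0, "wz": 0, "gripper": 1.8}
    - {"x": 0, "y": 0, "z": 0, "wx": 0, "wy": 0, "wz": 0, "gripper": 1.8}

```text
time_s: 32.7
position: [0.5731, -0.0059, 0.1975]
tool_rot: [[0.995, 0.099, 0.001], [0.099, -0.995, -0.0], [0.001, 0.0, -1.0]]
ft_force: [-0.3, 0.8, 0.1]
grip_width: 0.0205
```

Emit:
step_arm:
  increments:
    - {"x": 0, "y": 0, "z": 0, "wx": 0, "wy": 0, "wz": 0, "gripper": 3.2}
    - {"x": 0, "y": 0, "z": 0, "wx": 0, "wy": 0, "wz": 0, "gripper": 3.2}
    - {"x": 0, "y": 0, "z": 0, "wx": 0, "wy": 0, "wz": 0, "gripper": 3.2}
    - {"x": 0, "y": 0, "z": -2, "wx": 0, "wy": 0, "wz": 0, "gripper": 3.2}
    - {"x": 0, "y": 0, "z": -3, "wx": 0, "wy": 0, "wz": 0, "gripper": 3.2}
    - {"x": 0, "y": 0, "z": -4, "wx": 0, "wy": 0, "wz": 0, "gripper": 3.2}
    - {"x": 0, "y": 0, "z": 0, "wx": 0, "wy": 0, "wz": 0, "gripper": 6}
    - {"x": 0, "y": 0, "z": 0, "wx": 0, "wy": 0, "wz": 0, "gripper": 6}
    - {"x": 0, "y": 0, "z": 0, "wx": 0, "wy": 0, "wz": 0, "gripper": 6}

```text
time_s: 33.6
position: [0.5726, -0.0058, 0.2858]
tool_rot: [[0.995, 0.1, -0.002], [0.1, -0.995, 0.0], [-0.002, -0.001, -1.0]]
ft_force: [0.2, -0.1, 0.1]
grip_width: 0.0599
```

```bash
python3 -c "
from h import *
snap('wrist','w10.png');snap('top','t3.png')
to((.5116,-.0115),.215,5.5)
a=cv2.imread('pics/w10.png');b=cv2.imread('pics/t3.png');cv2.imwrite('pics/wt.png',np.vstack([cv2.resize(a,(400,300)),cv2.resize(b,(400,300))]))
"
```

```text
t 33.7 tool [-6.13 -0.04  7.07] world [-6.12 -0.57 -7.06] head 5.72 wz 0.0039 tilt [-0.12  0.03] q6 -18.1 grip 0.0598 F [-0.1  0.4  0.1]
```

View pics/wt.png

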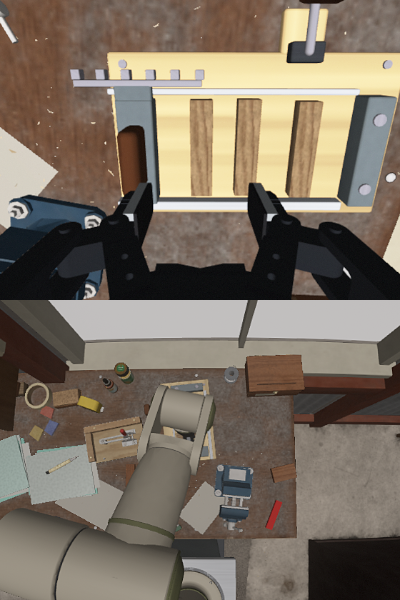

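All three strips lie in the bed (upper picture: 202, 246 and 304 px columns), and none remain on the bench. Now take the handle.

Emit:
step_arm:
  newtons: 60
  increments:
    - {"x": -3, "y": 0, "z": 0, "wx": 0, "wy": 0, "wz": 0, "gripper": 6}
    - {"x": -3.1, "y": 0, "z": 0, "wx": 0, "wy": 0, "wz": 0.004, "gripper": 6}
    - {"x": 0, "y": 0, "z": 3, "wx": 0, "wy": 0, "wz": 0, "gripper": 6}
    - {"x": 0, "y": 0, "z": 2.5, "wx": 0, "wy": 0, "wz": 0, "gripper": 6}
    - {"x": 0, "y": 0, "z": 1.3, "wx": 0, "wy": 0, "wz": 0, "gripper": 6}
    - {"x": 0, "y": 0, "z": 0, "wx": 0, "wy": 0, "wz": 0, "gripper": 6}
    - {"x": 0, "y": 0, "z": 0, "wx": 0, "wy": 0, "wz": 0, "gripper": 1}
    - {"x": 0, "y": 0, "z": 0, "wx": 0, "wy": 0, "wz": 0, "gripper": 1}
    - {"x": 0, "y": 0, "z": 0, "wx": 0, "wy": 0, "wz": 0, "gripper": 1}
    - {"x": 0, "y": 0, "z": 0, "wx": 0, "wy": 0, "wz": 0, "gripper": 1}
    - {"x": 0, "y": 0, "z": 0, "wx": 0, "wy": 0, "wz": 0, "gripper": 1}
    - {"x": 0, "y": 0, "z": 0, "wx": 0, "wy": 0, "wz": 0, "gripper": 1}

```text
time_s: 34.9
position: [0.5123, -0.0119, 0.2196]
tool_rot: [[0.995, 0.096, 0.001], [0.096, -0.995, -0.0], [0.001, 0.001, -1.0]]
ft_force: [-0.7, -0.6, 7.3]
grip_width: 0.0164
```

Emit:
step_arm:
  increments:
    - {"x": 0.5, "y": 0, "z": 0, "wx": 0, "wy": 0, "wz": 0, "gripper": 1}
    - {"x": 1, "y": 0, "z": 0, "wx": 0, "wy": 0, "wz": 0, "gripper": 1}
    - {"x": 1, "y": 0, "z": 0, "wx": 0, "wy": 0, "wz": 0, "gripper": 1}
    - {"x": 1, "y": 0, "z": 0, "wx": 0, "wy": 0, "wz": 0, "gripper": 1}
    - {"x": 1, "y": 0, "z": 0, "wx": 0, "wy": 0, "wz": 0, "gripper": 1}
    - {"x": 1, "y": 0, "z": 0, "wx": 0, "wy": 0, "wz": 0, "gripper": 1}
    - {"x": 1, "y": 0, "z": 0, "wx": 0, "wy": 0, "wz": 0, "gripper": 1}
    - {"x": 1, "y": 0, "z": 0, "wx": 0, "wy": 0, "wz": 0, "gripper": 1}
    - {"x": 1, "y": 0, "z": 0, "wx": 0, "wy": 0, "wz": 0, "gripper": 1}
    - {"x": 1, "y": 0, "z": 0, "wx": 0, "wy": 0, "wz": 0, "gripper": 1}
    - {"x": 1, "y": 0, "z": 0, "wx": 0, "wy": 0, "wz": 0, "gripper": 1}
    - {"x": 0.5, "y": 0, "z": 0, "wx": 0, "wy": 0, "wz": 0, "gripper": 1}
    - {"x": 0, "y": 0, "z": 0, "wx": 0, "wy": 0, "wz": 0, "gripper": 1}

```text
time_s: 36.2
position: [0.6222, -0.0012, 0.2196]
tool_rot: [[0.995, 0.096, 0.002], [0.096, -0.995, -0.0], [0.002, 0.0, -1.0]]
ft_force: [0.8, 0.9, 4.6]
grip_width: 0.0166
```

```bash
python3 -c "
from h import *
to(np.array((.7043,.0075))-.066*EX,.217,5.5)"
```

```text
t 36.2 tool [ 1.66 -0.08  0.26] world [ 1.64  0.24 -0.26] head 5.52 wz 0.0003 tilt [ 0.09 -0.  ] q6 -16.5 grip 0.0166 F [0.8 0.9 4.6]
```

Emit:
step_arm:
  increments:
    - {"x": 0.5, "y": 0, "z": 0, "wx": 0, "wy": 0, "wz": 0, "gripper": 1}
    - {"x": 0.5, "y": 0, "z": 0, "wx": 0, "wy": 0, "wz": 0, "gripper": 1}
    - {"x": 0.3, "y": 0, "z": 0, "wx": 0, "wy": 0, "wz": 0, "gripper": 1}
    - {"x": 0.1, "y": 0, "z": 0, "wx": 0, "wy": 0, "wz": 0, "gripper": 1}
    - {"x": 0, "y": 0, "z": 0, "wx": 0, "wy": 0, "wz": 0, "gripper": 1}

```text
time_s: 36.7
position: [0.6355, 0.0001, 0.2196]
tool_rot: [[0.995, 0.096, 0.0], [0.096, -0.995, -0.0], [0.0, 0.0, -1.0]]
ft_force: [-3.1, 0.6, 5.8]
grip_width: 0.0166
```

Emit:
step_arm:
  increments:
    - {"x": 0.1, "y": 0, "z": 0, "wx": 0, "wy": 0, "wz": 0, "gripper": 1}
    - {"x": 0.1, "y": 0, "z": 0, "wx": 0, "wy": 0, "wz": 0, "gripper": 1}
    - {"x": 0, "y": 0, "z": 0, "wx": 0, "wy": 0, "wz": 0, "gripper": 1}

```text
time_s: 37.0
position: [0.6374, 0.0003, 0.2196]
tool_rot: [[0.995, 0.096, -0.0], [0.096, -0.995, -0.0], [-0.0, 0.0, -1.0]]
ft_force: [-3.4, 1.0, 7.1]
grip_width: 0.0166
```

Emit:
step_arm:
  increments:
    - {"x": 0.1, "y": 0, "z": 0, "wx": 0, "wy": 0, "wz": 0, "gripper": 1}
    - {"x": 0.1, "y": 0, "z": 0, "wx": 0, "wy": 0, "wz": 0, "gripper": 1}
    - {"x": 0, "y": 0, "z": 0, "wx": 0, "wy": 0, "wz": 0, "gripper": 1}

```text
time_s: 37.3
position: [0.6394, 0.0005, 0.2196]
tool_rot: [[0.995, 0.096, -0.0], [0.096, -0.995, -0.0], [-0.0, 0.0, -1.0]]
ft_force: [-3.8, 0.8, 6.8]
grip_width: 0.0163
```

Emit:
step_arm:
  increments:
    - {"x": 0.1, "y": 0, "z": 0, "wx": 0, "wy": 0, "wz": 0, "gripper": 1}
    - {"x": 0, "y": 0, "z": 0, "wx": 0, "wy": 0, "wz": 0, "gripper": 1}
    - {"x": 0, "y": 0, "z": 0, "wx": 0, "wy": 0, "wz": 0, "gripper": 1}

```text
time_s: 37.6
position: [0.6403, 0.0006, 0.2196]
tool_rot: [[0.995, 0.096, -0.0], [0.096, -0.995, -0.0], [-0.0, 0.0, -1.0]]
ft_force: [-4.6, 0.5, 6.1]
grip_width: 0.0165
```

Emit:
step_arm:
  increments:
    - {"x": 0.1, "y": 0, "z": 0, "wx": 0, "wy": 0, "wz": 0, "gripper": 1}
    - {"x": 0, "y": 0, "z": 0, "wx": 0, "wy": 0, "wz": 0, "gripper": 1}
    - {"x": 0, "y": 0, "z": 0, "wx": 0, "wy": 0, "wz": 0, "gripper": 1}

```text
time_s: 37.9
position: [0.6408, 0.0006, 0.2196]
tool_rot: [[0.995, 0.096, -0.003], [0.096, -0.995, -0.0], [-0.003, -0.0, -1.0]]
ft_force: [-8.5, -0.2, 9.3]
grip_width: 0.0164
```

Contact is building. Increase to roughly 18 N.

Emit:
step_arm:
  increments:
    - {"x": 0.1, "y": 0, "z": 0, "wx": 0, "wy": 0, "wz": 0, "gripper": 1}
    - {"x": 0, "y": 0, "z": 0, "wx": 0, "wy": 0, "wz": 0, "gripper": 1}
    - {"x": 0, "y": 0, "z": 0, "wx": 0, "wy": 0, "wz": 0, "gripper": 1}

```text
time_s: 38.2
position: [0.6412, 0.0006, 0.2196]
tool_rot: [[0.995, 0.096, -0.005], [0.096, -0.995, -0.0], [-0.005, -0.0, -1.0]]
ft_force: [-13.1, -1.4, 11.4]
grip_width: 0.0165
```

Emit:
step_arm:
  increments:
    - {"x": 0.1, "y": 0, "z": 0, "wx": 0, "wy": 0, "wz": 0, "gripper": 1}
    - {"x": 0, "y": 0, "z": 0, "wx": 0, "wy": 0, "wz": 0, "gripper": 1}
    - {"x": 0, "y": 0, "z": 0, "wx": 0, "wy": 0, "wz": 0, "gripper": 1}

```text
time_s: 38.5
position: [0.6417, 0.0007, 0.2196]
tool_rot: [[0.995, 0.096, -0.008], [0.096, -0.995, -0.0], [-0.008, -0.0, -1.0]]
ft_force: [-18.8, -2.6, 14.1]
grip_width: 0.0166
```

Emit:
step_arm:
  newtons: 40
  increments:
    - {"x": 0, "y": 0, "z": 0, "wx": 0, "wy": 0, "wz": 0, "gripper": 5}
    - {"x": 0, "y": 0, "z": 0, "wx": 0, "wy": 0, "wz": 0, "gripper": 5}
    - {"x": 0, "y": 0, "z": 0, "wx": 0, "wy": 0, "wz": 0, "gripper": 5}
    - {"x": 0, "y": 0, "z": -2, "wx": 0, "wy": 0, "wz": 0, "gripper": 6}
    - {"x": 0, "y": 0, "z": -3, "wx": 0, "wy": 0, "wz": 0, "gripper": 7}
    - {"x": 0, "y": 0, "z": -3, "wx": 0, "wy": 0, "wz": 0, "gripper": 7}
    - {"x": 0, "y": 0, "z": 0, "wx": 0, "wy": 0, "wz": 0, "gripper": 7}

```text
time_s: 39.2
position: [0.6442, 0.0008, 0.3031]
tool_rot: [[0.995, 0.096, 0.008], [0.096, -0.995, -0.001], [0.008, 0.002, -1.0]]
ft_force: [0.3, -0.5, -0.2]
grip_width: 0.0698
```

```bash
python3 -c "
from h import *
to((.6532,.1424),.210,5.5); snap('wrist','w11.png')"
```

```text
t 39.2 tool [  2.18 -14.03   9.3 ] world [ 0.9  14.16 -9.31] head 5.51 wz 0.0002 tilt [ 0.47 -0.08] q6 -16.0 grip 0.0698 F [ 0.3 -0.5 -0.2]
```

View pics/w11.png

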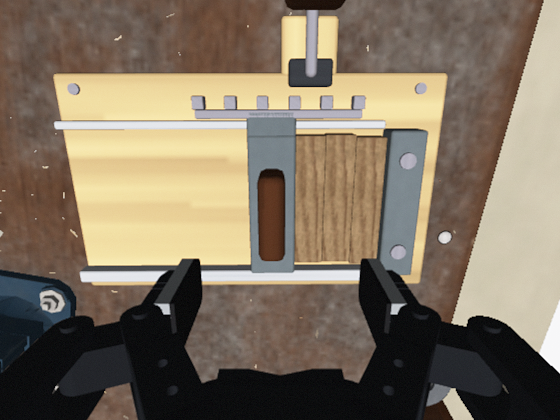

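The three strips are side by side against the fence (300–385, 135–260). The bolt at column 311 faces the gap between rack teeth at 294 and 326. Now the bolt.

Emit:
step_arm:
  increments:
    - {"x": 0.6, "y": -3.5, "z": 0, "wx": 0, "wy": 0, "wz": 0, "gripper": 7}
    - {"x": 0.6, "y": -3.5, "z": 0, "wx": 0, "wy": 0, "wz": 0, "gripper": 7}
    - {"x": 0.5, "y": -3.5, "z": 0, "wx": 0, "wy": 0, "wz": 0, "gripper": 7}
    - {"x": 0.4, "y": -3.5, "z": 0, "wx": 0, "wy": 0, "wz": 0, "gripper": 7}
    - {"x": 0, "y": 0, "z": 0, "wx": 0, "wy": 0, "wz": 0, "gripper": 7}
    - {"x": 0, "y": 0, "z": 0, "wx": 0, "wy": 0, "wz": 0, "gripper": 7}

```text
time_s: 39.85
position: [0.651, 0.1426, 0.2974]
tool_rot: [[0.995, 0.097, -0.002], [0.097, -0.995, -0.0], [-0.002, 0.0, -1.0]]
ft_force: [-1.1, -0.4, -0.3]
grip_width: 0.0702
```

```bash
python3 -c "
from h import *
to((.6532,.1424),.210,5.5)"
```

```text
t 39.85 tool [0.24 0.04 8.74] world [ 0.22 -0.02 -8.74] head 5.58 wz 0.0014 tilt [-0.11 -0.02] q6 -3.4 grip 0.0702 F [-1.1 -0.4 -0.3]
```

Descend, close, then push home 20 mm plus a little over.

Emit:
step_arm:
  newtons: 40
  increments:
    - {"x": 0.2, "y": 0, "z": 3, "wx": 0, "wy": 0, "wz": 0, "gripper": 7}
    - {"x": 0, "y": 0, "z": 3, "wx": 0, "wy": 0, "wz": 0, "gripper": 7}
    - {"x": 0, "y": 0, "z": 1.8, "wx": 0, "wy": 0, "wz": 0, "gripper": 7}
    - {"x": 0, "y": 0, "z": 0.9, "wx": 0, "wy": 0, "wz": 0, "gripper": 7}
    - {"x": 0, "y": 0, "z": 0, "wx": 0, "wy": 0, "wz": 0, "gripper": 7}
    - {"x": 0, "y": 0, "z": 0, "wx": 0, "wy": 0, "wz": 0, "gripper": 3}
    - {"x": 0, "y": 0, "z": 0, "wx": 0, "wy": 0, "wz": 0, "gripper": 3}
    - {"x": 0, "y": 0, "z": 0, "wx": 0, "wy": 0, "wz": 0, "gripper": 3}
    - {"x": 0, "y": 0, "z": 0, "wx": 0, "wy": 0, "wz": 0, "gripper": 3}
    - {"x": 0, "y": 0, "z": 0, "wx": 0, "wy": 0, "wz": 0, "gripper": 3}
    - {"x": 0, "y": 0, "z": 0, "wx": 0, "wy": 0, "wz": 0, "gripper": 3}

```text
time_s: 40.95
position: [0.6532, 0.1422, 0.213]
tool_rot: [[0.995, 0.096, 0.002], [0.096, -0.995, -0.0], [0.002, 0.0, -1.0]]
ft_force: [-1.5, -2.2, 5.4]
grip_width: 0.0351
```

Emit:
step_arm:
  increments:
    - {"x": 0, "y": 0.3, "z": 0, "wx": 0, "wy": 0, "wz": 0, "gripper": 3}
    - {"x": 0, "y": 0.3, "z": 0, "wx": 0, "wy": 0, "wz": 0, "gripper": 3}
    - {"x": 0, "y": 0.3, "z": 0, "wx": 0, "wy": 0, "wz": 0, "gripper": 3}
    - {"x": 0, "y": 0.3, "z": 0, "wx": 0, "wy": 0, "wz": 0, "gripper": 3}
    - {"x": 0, "y": 0.3, "z": 0, "wx": 0, "wy": 0, "wz": 0, "gripper": 3}
    - {"x": 0, "y": 0.2, "z": 0, "wx": 0, "wy": 0, "wz": 0, "gripper": 3}
    - {"x": 0, "y": 0.1, "z": 0, "wx": 0, "wy": 0, "wz": 0, "gripper": 3}
    - {"x": 0, "y": 0, "z": 0, "wx": 0, "wy": 0, "wz": 0, "gripper": 3}

```text
time_s: 41.75
position: [0.6549, 0.1246, 0.213]
tool_rot: [[0.995, 0.096, 0.002], [0.096, -0.995, 0.0], [0.002, -0.0, -1.0]]
ft_force: [-1.6, 0.8, 6.6]
grip_width: 0.0353
```

Emit:
step_arm:
  increments:
    - {"x": 0, "y": 0.1, "z": 0, "wx": 0, "wy": 0, "wz": 0, "gripper": 3}
    - {"x": 0, "y": 0.1, "z": 0, "wx": 0, "wy": 0, "wz": 0, "gripper": 3}
    - {"x": 0, "y": 0.1, "z": 0, "wx": 0, "wy": 0, "wz": 0, "gripper": 3}
    - {"x": 0, "y": 0, "z": 0, "wx": 0, "wy": 0, "wz": 0, "gripper": 3}

```text
time_s: 42.15
position: [0.6551, 0.122, 0.2131]
tool_rot: [[0.995, 0.096, 0.002], [0.096, -0.995, 0.001], [0.002, -0.001, -1.0]]
ft_force: [-2.1, 2.3, 6.0]
grip_width: 0.0352
```

Emit:
step_arm:
  increments:
    - {"x": 0, "y": 0.1, "z": 0, "wx": 0, "wy": 0, "wz": 0, "gripper": 3}
    - {"x": 0, "y": 0.1, "z": 0, "wx": 0, "wy": 0, "wz": 0, "gripper": 3}
    - {"x": 0, "y": 0, "z": 0, "wx": 0, "wy": 0, "wz": 0, "gripper": 3}

```text
time_s: 42.45
position: [0.6551, 0.1214, 0.2131]
tool_rot: [[0.995, 0.097, 0.002], [0.097, -0.995, 0.004], [0.002, -0.004, -1.0]]
ft_force: [-1.2, 11.9, 5.8]
grip_width: 0.0353
```

Emit:
step_arm:
  increments:
    - {"x": 0, "y": 0.1, "z": 0, "wx": 0, "wy": 0, "wz": 0, "gripper": 3}
    - {"x": 0, "y": 0, "z": 0, "wx": 0, "wy": 0, "wz": 0, "gripper": 3}
    - {"x": 0, "y": 0, "z": 0, "wx": 0, "wy": 0, "wz": 0, "gripper": 3}

```text
time_s: 42.75
position: [0.655, 0.1211, 0.2131]
tool_rot: [[0.995, 0.097, 0.002], [0.097, -0.995, 0.005], [0.002, -0.005, -1.0]]
ft_force: [-2.6, 15.3, 6.7]
grip_width: 0.0353
```

The bolt is against its stop. Release, retreat and check.

Emit:
step_arm:
  increments:
    - {"x": 0, "y": 0, "z": 0, "wx": 0, "wy": 0, "wz": 0, "gripper": 7}
    - {"x": 0, "y": 0, "z": 0, "wx": 0, "wy": 0, "wz": 0, "gripper": 7}
    - {"x": 0, "y": 0, "z": 0, "wx": 0, "wy": 0, "wz": 0, "gripper": 7}
    - {"x": 0, "y": 0, "z": 0, "wx": 0, "wy": 0, "wz": 0, "gripper": 7}
    - {"x": 0, "y": 0, "z": -2, "wx": 0, "wy": 0, "wz": 0, "gripper": 7}
    - {"x": 0, "y": 0, "z": -4, "wx": 0, "wy": 0, "wz": 0, "gripper": 7}
    - {"x": 0, "y": 0, "z": -4, "wx": 0, "wy": 0, "wz": 0, "gripper": 7}
    - {"x": 0, "y": 1.5, "z": -4, "wx": 0, "wy": 0, "wz": 0, "gripper": 7}
    - {"x": 0, "y": 1.5, "z": -4, "wx": 0, "wy": 0, "wz": 0, "gripper": 7}
    - {"x": 0, "y": 1, "z": -1, "wx": 0, "wy": 0, "wz": 0, "gripper": 7}
    - {"x": 0, "y": 0, "z": 0, "wx": 0, "wy": 0, "wz": 0, "gripper": 7}
    - {"x": 0, "y": 0, "z": 0, "wx": 0, "wy": 0, "wz": 0, "gripper": 7}

```text
time_s: 43.95
position: [0.6592, 0.0786, 0.3999]
tool_rot: [[0.995, 0.095, -0.003], [0.095, -0.995, 0.0], [-0.003, -0.001, -1.0]]
ft_force: [-0.2, 0.3, -0.9]
grip_width: 0.07
```

```bash
python3 -c "
from h import *
im=snap('wrist','w12.png');cv2.imwrite('pics/w12c.png',cv2.resize(im['color'][110:320,200:400],None,fx=2.8,fy=2.8,interpolation=cv2.INTER_CUBIC))
to((.65,.08),.4,5.5)"
```

```text
t 44.0 tool [-0.91 -0.2  -0.05] world [-0.92  0.11  0.05] head 5.51 wz 0.0001 tilt [-0.22  0.02] q6 -8.9 grip 0.0698 F [-0.   0.6  0.7]
```

View pics/w12c.png

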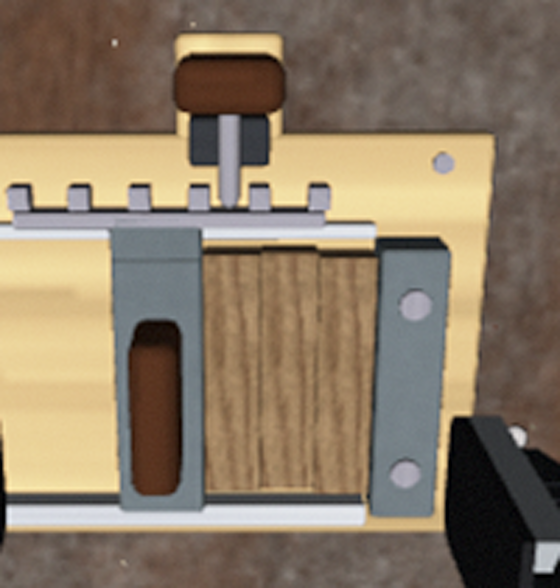

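The bolt is home between rack teeth (230,185) and the strips are side by side. There's a thin light line near (368,480) by the fence that I want to check.

```bash
python3 -c "
from h import *
im=snap('wrist');c=im['color']
f=lambda L,z:ray(im,[(200+x/2.8-.3,110+y/2.8-.3) for x,y in L],z)[:,:2]
for L,z in (([(203,262),(203,505)],.034),([(378,250),(371,512)],.034),([(205,255),(262,250),(320,252),(378,258)],.026),([(207,490),(260,490),(315,490),(366,492)],.026)):
  print(((f(L,z)-O)@np.c_[EX,EY]*1000).round(1).tolist())
a=cv2.resize(c[190:300,265:345],None,fx=7,fy=5.4,interpolation=cv2.INTER_CUBIC); cv2.imwrite('pics/z.png',a)
"
```

```text
[[-65.3, 50.5], [-66.0, -50.3]]
[[-1.4, 55.1], [0.8, -53.3]]
[[-64.7, 50.9], [-43.4, 52.8], [-21.7, 52.1], [0.1, 49.7]]
[[-64.6, -48.2], [-43.1, -48.2], [-20.9, -48.2], [-0.2, -49.0]]
```

View pics/z.png

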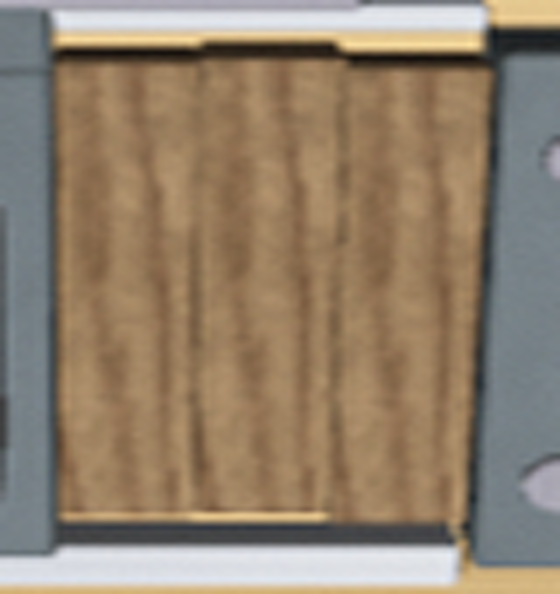

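The strips fill the opening (about 65.5 mm measured, 66 nominal) with no real gap and lie flat. The bolt is home. Handing in.

```bash
python3 -c "
from h import *
print(env.observe()['time_s'],env.close_job())"
```

```text
the job is handed in; nothing more can be done
44.05 None
```

The three oak strips (no fourth in any view) are clamped in the press, and the job was handed in at about 44 s. I pulled the bolt out, drew the jaw back 193 mm, laid the strips flat across the bed and pushed the jaw up with about 19 N. Then I slid the bolt home, 20 mm in and against its stop at about 15 N.

**Last checks:**
- **Strips:** they lie flat and side by side against the fence. The opening measured about 65 to 66 mm against 66 mm nominal.
- **Bolt:** it sits between the rack's teeth.
- **Robot:** the gripper is clear of everything.
- **Disagreement:** a faint light line, about 0.5 mm, shows at one end between the last strip and the fence. I took it as within measuring error and did not re-clamp.
- **Dark offcut, dark block and red look-alike:** I never touched them, but I did not measure them again at the end.

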